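# Pack the routed flange plates and snap the carrier's cap on

## Robot

A 6-joint arm with a two-finger parallel gripper is mounted at the origin on the work surface. World frame = base frame: x ahead of the robot, y to its left, z up, the work surface at z = 0. Lengths are in m, angles in rad, forces in N, time in s.
With the tool pointing down it reaches from about 0.375 to 0.9 m from the base axis. Payload 3.1 kg.
Tool frame: the origin (TCP) lies midway between the tips of the shut fingers; the grasp point (between the pads) lies 19 mm behind it; z points along the fingers, y is the direction in which the jaws open and shut (so a half turn about z gives the same grasp; the last joint's range is limited). The gripper opens to 85 mm and grips with 20 to 120 N. Pads are 22 mm wide; open, the fingers measure 114 mm over their backs; the gripper's body (76 mm by 85 mm) begins 54 mm behind the grasp point. The pads swing forward as they close: fully open they stand 13 mm farther back than shut.
Start: joints at [-0.178, 0.527, 1.433, -0, 1.181, -0.178], TCP at [0.625, 0, 0.202] pointing down, gripper open.
Joint ranges: [-3.08, 3.08], [-0.75, 2.2], [0.22, 2.44], [-1.43, 4.57], [0, 2.65], [-2.85, 2.85]. Speed limits (rad/s): [2.79, 2.79, 3.14, 3.14, 3.14, 3.14].

## Interface

Orientations are given as a unit quaternion [x, y, z, w].
In Python, from workcell import ctrl, eyes gives the robot as it stands.
- The arm moves only by the shell command python3 -m crank 'ROWS' [OPENING] [FORCE]. ROWS is a JSON object of lists of equal length, an entry for each row: "dp": the shift along the tool's x, y, z in mm, a list of three; "yaw": the turn about the tool's z in degrees. In form: {"dp": [[dx, dy, dz], ...], "yaw": [yaw, ...]}. A call has 1 to 12 rows; each row is the pose to reach, as a shift and turn from the pose commanded when the call began, along the tool's axes at that moment; what a row does not reach only later rows make up. A row lasts 1/12 s, in which the tool goes at most 41.7 mm and 7.16 degrees, less where a joint would pass 70% of its speed; a pose out of reach is approached as far as the arm can. A call with a gripper value outside its range is refused whole. OPENING is the opening, from 0 (shut) to 1 (fully open), set as the call begins (- or left out, the last holds). The fingers move at their own pace and stop on an object; FORCE is the grip in N (left out, the last holds). Time passes only in rows, so rows that repeat a pose let the fingers close. It gives the time, the measured TCP pose, the force and the opening at its end, in the units of the state.
- ctrl.read_state(): the state, without advancing time (a new reading comes with each control period).
- eyes.capture(name): name is "scene" or "side" or "wrist"; returns the picture (420x560x3 uint8, red, green, blue); there is no depth.
- eyes.camera_params(name): a dict with "K" (3x3 intrinsics, pixels), "extrinsics" (4x4, takes a point from world to camera coordinates); the wrist camera has in their place "mount" (4x4, takes a point from camera to tool coordinates, whose origin is the TCP and whose axes are the flange's). Camera axes: x right, y up, looking along -z (the intrinsics and any distortion apply to the point x, -y, -z); pixel columns grow to the right and rows downward; lengths in m; the calibration is good to about 2 mm. A picture is of the moment at which its call begins: read the wrist's pose just before it. camera_params takes no time and is no camera call.
- ctrl.sign_off(): hands the job in, once; it reports no verdict.
The state is a dict: "time_s": time; "joint_positions": joint angles; "qvel": joint speeds; "joint_torque": joint torques, N m; "tool_pos": TCP position; "tool_rot": TCP orientation; "contact_force": force on the tool from outside, world axes, zero at the start; "ft_torque": the same for the moment, N m; "grip_width": finger opening in m.
Only numpy, scipy, OpenCV 4.12 (cv2) and the standard library are available. Lean on these libraries where they do the work, as an engineer would, in place of code of your own. Each camera call takes 0.05 s, during which the arm holds its last target.

## Task

The router has finished its batch: take both square aluminium flange plates out of its catch tray and thread them one on the other over the post in the grey tote, leaving the round slug in the tray. Then press the black snap cap onto the top of the post until it clicks, keep pushing it firmly home after the click, and finish like that, still holding the cap and pressing it down. Leave everything else where it is.

Things in the scene. Friction and masses are not known exactly. Their poses are not given: they have to be found in the camera images.
- plate_a: one of two equal square aluminium flange plates lying flat in the catch tray, 60 x 60 mm, 15 mm thick, with a round 40 mm through bore in its middle and four small bolt holes in its corners, about 85 g. Origin: centre of its underside; x and y along its sides, z up
- plate_b: the other flange plate, the same in every way
- cap: black snap cap, upright on the bench: round skirt 48 mm across, 25 mm high, open below, with a ribbed round grip 26 mm across and 22 mm high on top (47 mm in all; the skirt's top makes an 11 mm wide flat shoulder round the grip), about 65 g. Inside, a lip of 19 mm clear bore rings its lower 4 mm, above it a cavity 28 mm wide to 20 mm from the underside. Origin: centre of its underside; z up
- tray_floor (a point): centre of the inner floor of the sheet-steel catch tray, 3 mm above the bench; the tray is fixed, 290 mm along its x and 220 mm along its y, with 3 mm walls 25 mm high
- tote_floor (a point): centre of the inner floor of the grey tote, 4 mm above the bench, on the post's axis; the tote is fixed, 210 mm along its x and 190 mm along its y, with 4 mm walls 50 mm high (a rim lip stands out 6 mm)
- post_seat (a point): where the cap's origin must come to rest: centre of the shoulder of the upright steel post in the middle of the tote, 38 mm above the tote's floor. Below it the shank is 28 mm in diameter. Above it stands a nose 16 mm in diameter and 18 mm high, tapered over its top 5 mm to 7 mm wide
- plungers (a point): point on the post's axis, 7.5 mm above the shoulder, level with four sprung brass balls sticking out of the nose to 23 mm across. The cap's lip meets them with its underside about 11 mm above the shoulder; pushing past them peaks at about 8 to 14 N, some 5 to 9 mm above the shoulder, then the force drops (the click) and the cap runs down to the shoulder, a hard stop. A firm push is 10 to 20 N
- slug: round aluminium slug cut from a bore, 31 mm across, 15 mm high, in the tray between the plates; stays there. Origin: centre of its underside
- oil_bottle: white bottle standing on the bench, 38 mm across, 105 mm high; to be left alone. Origin: centre of its underside
- chip_brush: hand brush lying on the bench, 170 mm long along its x; to be left alone. Origin near its middle
- hex_driver: screwdriver-like driver lying on the bench, 190 mm long along its x; to be left alone. Origin near its middle
- spanner: steel spanner lying on the bench, 170 mm long along its x; to be left alone. Origin near its middle
- clamp_knob: black five-lobed clamp knob lying on the bench, 54 mm across, 18 mm high with an 18 mm steel boss on top (30 mm in all); to be left alone. Origin: centre of its underside
- setup_block: plain steel block on the bench, 50 x 75 x 25 mm; to be left alone. Origin: centre of its underside

How it is judged:
On the way, in this order (a step that is already met when the one before it is completed fails the run):
1. both flange plates lie flat in the tote, threaded over the post, and are let go (horizontal distance between each of plate_a, plate_b and post_seat below 0.012 m and z of each of plate_a, plate_b in the frame of tote_floor below 0.019 m and angle between each of plate_a, plate_b's own z axis and vertical below 0.1 rad and contact force between the fingers and plate_a below 0.5 N and contact force between the fingers and plate_b below 0.5 N), for 0.2 s.
2. the cap has snapped over the plungers, sits on the post's shoulder, and is still pressed down with more than 6 N (z of cap in the frame of post_seat below 0.002 m and horizontal distance between cap and post_seat below 0.004 m and angle between cap's own z axis and vertical below 0.1 rad and contact force between cap and tote above 6 N and contact force between the fingers and cap above 1 N), for 0.5 s.
At the end, for the whole second after the job is handed in: Cap clicked home on the post: underside within 2 mm of the shoulder, 4 mm of the axis, tilt under 0.1 rad, at rest, fingers on it, pressed onto the post with over 6 N. Both plates flat (0.1 rad) round the post, undersides under 19 mm above the tote floor, free of the fingers (all of step 1 and all of step 2 and linear speed of cap below 0.02 m/s); the arm keeps its last pose, push and grip.
It fails at once if the slug, bottle, brush, driver, spanner, knob or block is shifted by more than 40 mm (distance of any of slug, oil_bottle, chip_brush, hex_driver, spanner, clamp_knob, setup_block from where it was at the start of the episode above 0.04 m).
It also fails if it takes over 61 s, if anything falls off the work surface, if the arm or the gripper's body presses on something with over 40 N, if the wrist force passes 120 N, or if a joint passes its speed limit or range.

## Working session

There is one attempt and no reset: what is moved stays moved. The work goes in short steps, Python scripts to look and compute and a shell command to move; the robot and the scene stay as the last step left them, time stands still between calls to the robot, and variables do not carry over. Pictures are saved under pics/ and viewed, and the job is handed in when it is done.

```bash
ls; mkdir -p pics
python3 - <<'E'
from workcell import ctrl, eyes
import cv2
s=ctrl.read_state(); print(s)
for n in ("scene","side","wrist"):
    im=eyes.capture(n); cv2.imwrite(f"pics/{n}0.png",im[:,:,::-1])
    print(n,eyes.camera_params(n))
E
```

```text
pics
{'time_s': 0.0, 'joint_positions': array([-1.78483336e-01,  5.28502791e-01,  1.43387668e+00, -1.42230583e-05,
        1.18136093e+00, -1.78519950e-01]), 'qvel': array([-0.00016841, -0.00100509, -0.00111841,  0.0001745 ,  0.00057174,
       -0.00057317]), 'joint_torque': array([ 2.50220628e-04, -4.42344439e+01, -1.78024775e+01, -2.06930472e-04,
        8.36740597e-03,  2.24214921e-05]), 'tool_pos': array([6.24244231e-01, 1.71859128e-04, 2.00719309e-01]), 'tool_rot': array([ 7.07091514e-01,  7.07121233e-01, -6.17853465e-04, -8.78351501e-04]), 'contact_force': array([-0.22485075,  0.42927256,  1.09579513]), 'ft_torque': array([-0.02200755, -0.01882392, -0.01575928]), 'grip_width': 0.08547784435612828}
scene {'K': array([[435.69715895,   0.        , 284.80885053],
       [  0.        , 435.69715895, 204.72406592],
       [  0.        ,   0.        ,   1.        ]]), 'extrinsics': array([[-0.6896224 ,  0.72411409, -0.00892933,  0.44239635],
       [-0.44434399, -0.41337782,  0.79478122,  0.17419164],
       [ 0.57182109,  0.55206663,  0.60683035, -1.27782508],
       [ 0.        ,  0
[... 283 characters left out ...]
     [ 0.25457474, -0.69088194,  0.67666376, -0.22764362],
       [-0.20957511,  0.6436737 ,  0.73604513, -1.12271884],
       [ 0.        ,  0.        ,  0.        ,  1.        ]])}
wrist {'K': array([[289.25946803,   0.        , 279.31517784],
       [  0.        , 289.25946803, 208.33392835],
       [  0.        ,   0.        ,   1.        ]]), 'mount': array([[-6.72573319e-04,  9.57082083e-01,  2.89816206e-01,
         7.45700557e-02],
       [ 9.99999365e-01,  3.81703513e-04,  1.06015914e-03,
        -1.29983632e-04],
       [ 9.04035450e-04,  2.89816735e-01, -9.57081732e-01,
        -1.72828438e-01],
       [ 0.00000000e+00,  0.00000000e+00,  0.00000000e+00,
         1.00000000e+00]])}
```

View pics/scene0.png

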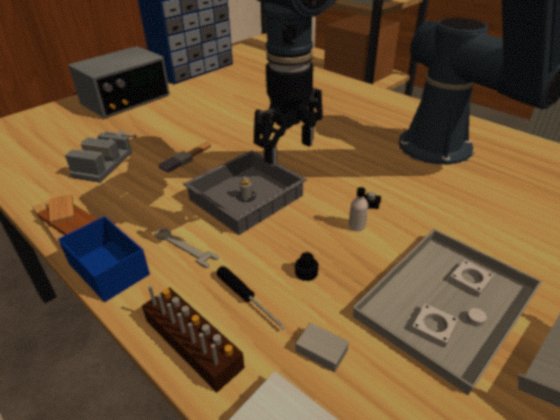

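View pics/side0.png

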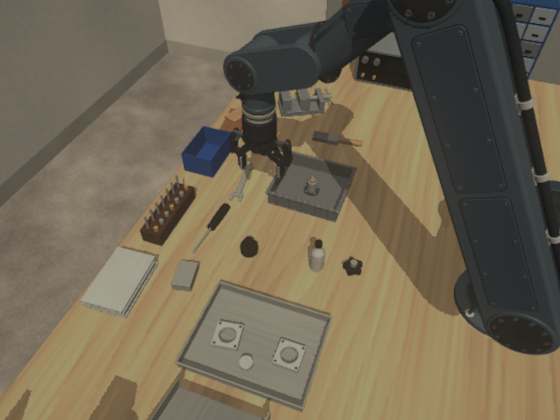

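View pics/wrist0.png

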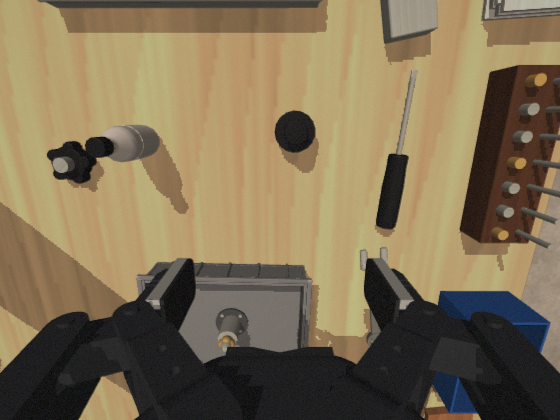

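```bash
cat > h.py <<'E'
import numpy as np, cv2
from workcell import ctrl, eyes
from scipy.spatial.transform import Rotation as R
def camT(n,s=None):
    p=eyes.camera_params(n)
    if n!="wrist":
        return p["K"],np.linalg.inv(p["extrinsics"])
    T=np.eye(4);T[:3,:3]=R.from_quat(s["tool_rot"]).as_matrix();T[:3,3]=s["tool_pos"]
    return p["K"],T@p["mount"]
def pix2plane(n,uv,z,s=None):
    K,T=camT(n,s)
    uv=np.atleast_2d(np.array(uv,float)); out=[]
    for u,v in uv:
        d=np.linalg.inv(K)@[u,v,1]; d=T[:3,:3]@[d[0],-d[1],-d[2]]
        o=T[:3,3]; out.append(o+d*(z-o[2])/d[2])
    return np.array(out)
def proj(n,P,s=None):
    K,T=camT(n,s); P=np.atleast_2d(P); c=(np.linalg.inv(T)@np.c_[P,np.ones(len(P))].T)[:3]
    q=K@np.array([c[0],-c[1],-c[2]]); return (q[:2]/q[2]).T
def crop(im,u0,v0,u1,v1,k,name):
    c=im[v0:v1,u0:u1]; cv2.imwrite(name,cv2.resize(c,None,fx=k,fy=k,interpolation=cv2.INTER_CUBIC))
E
python3 - <<'E'
import cv2
from h import crop
a=cv2.imread("pics/scene0.png");b=cv2.imread("pics/side0.png")
crop(a,350,225,545,385,4,"pics/c1.png")
crop(b,170,280,340,410,4,"pics/c2.png")
E
```

```text
(no output)
```

View pics/c1.png

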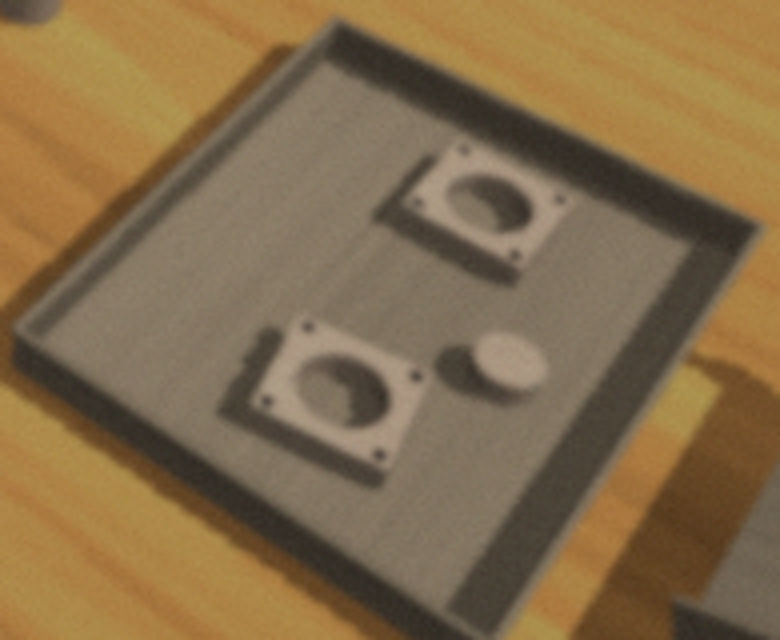

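View pics/c2.png

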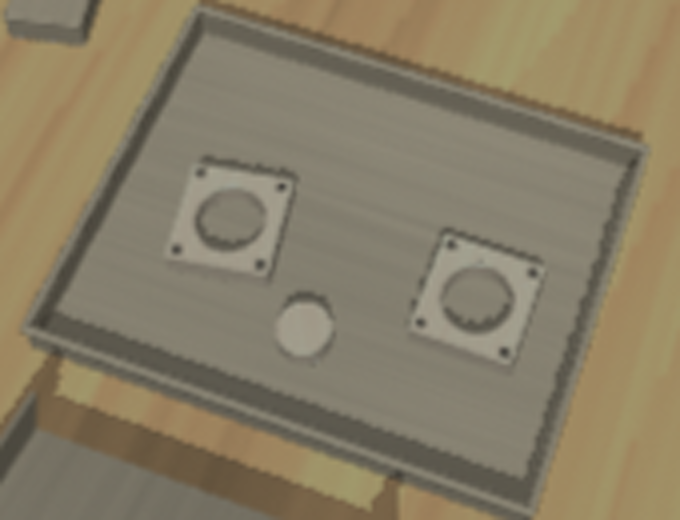

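Run:
```python
import cv2
from h import *
a=cv2.imread("pics/scene0.png");b=cv2.imread("pics/side0.png");w=cv2.imread("pics/wrist0.png")
f=lambda L,o,k=4:[(o[0]+(x+.5)/k-.5,o[1]+(y+.5)/k-.5) for x,y in L]
for n,o,Ls in (("scene",(350,225),([(464,150),(559,200),(515,256),(418,203)],[(308,328),(415,375),(379,455),(266,401)],[(511,360)])),
 ("side",(170,280),([(451,244),(532,272),(504,352),(420,322)],[(201,173),(281,187),(260,265),(176,249)],[(305,328)]))):
    for L in Ls:
        P=pix2plane(n,f(L,o),.018); print(n,P.mean(0).round(4)); 
        if len(P)>1:
            d=P[1]-P[0]; e=P[3]-P[0];print("  sides",np.linalg.norm(d[:2]).round(4),np.linalg.norm(e[:2]).round(4),"ang",np.degrees(np.arctan2(d[1],d[0])).round(1),np.degrees(np.arctan2(e[1],e[0])).round(1))
crop(a,180,140,330,290,4,"pics/c3.png")
crop(b,220,140,370,290,4,"pics/c4.png")
crop(w,130,100,330,250,4,"pics/c5.png")
crop(w,130,250,330,370,4,"pics/c6.png")
```

```text
scene [0.4419 0.3098 0.018 ]
  sides 0.0487 0.0493 ang 88.8 0.1
scene [0.591  0.3123 0.018 ]
  sides 0.0478 0.0486 ang 100.3 8.0
scene [0.5261 0.359  0.018 ]
side [0.4406 0.3113 0.018 ]
  sides 0.0487 0.0493 ang 179.4 89.5
side [0.59   0.3143 0.018 ]
  sides 0.0481 0.0486 ang -171.0 98.3
side [0.5237 0.3603 0.018 ]
```

View pics/c3.png

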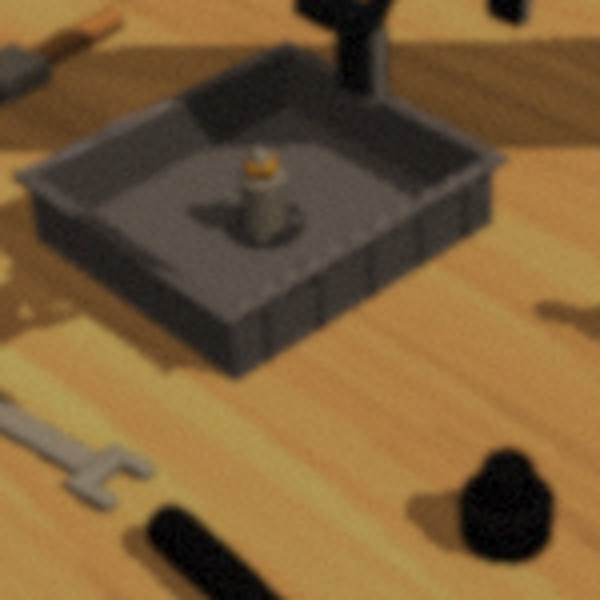

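View pics/c4.png

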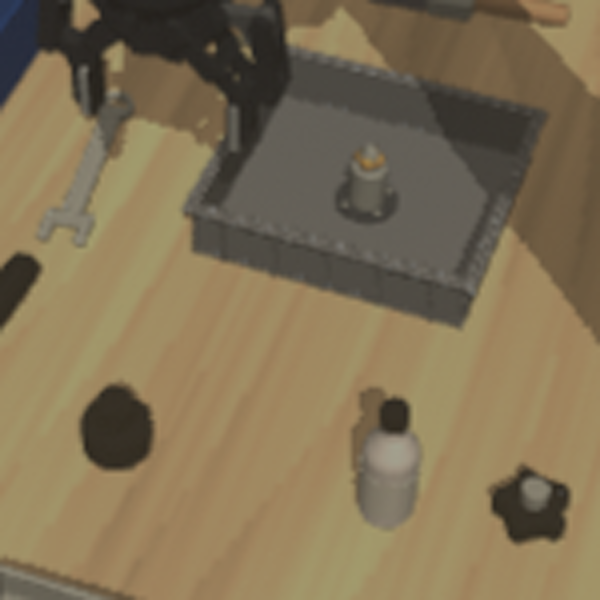

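View pics/c6.png

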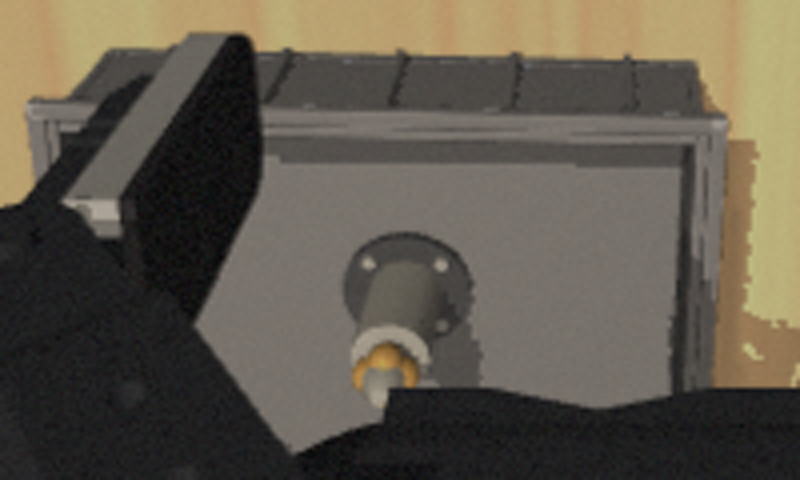

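View pics/c5.png

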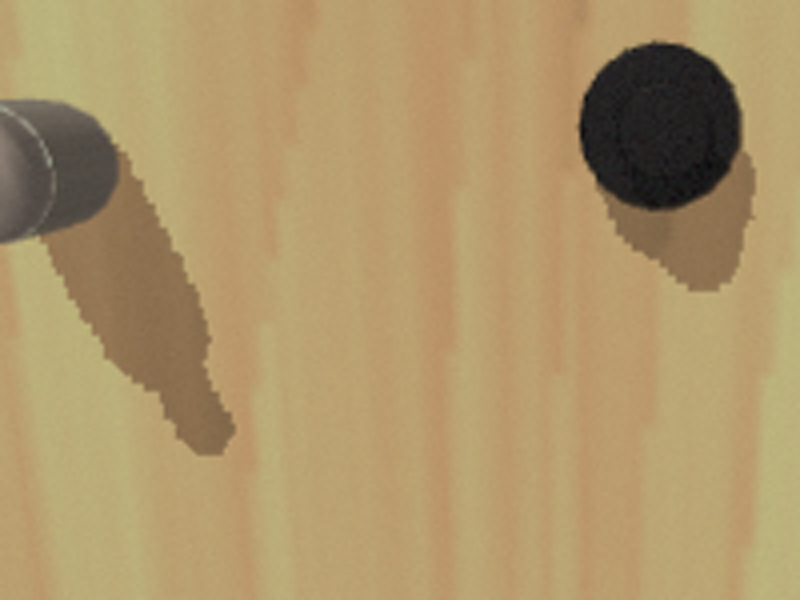

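```bash
cat > st0.py <<'E'
from h import *
s0=dict(tool_pos=np.array([6.24244231e-01, 1.71859128e-04, 2.00719309e-01]),tool_rot=np.array([ 7.07091514e-01,  7.07121233e-01, -6.17853465e-04, -8.78351501e-04]))
E
python3 - <<'E'
from st0 import *
f=lambda L,o,k=4:[(o[0]+(x+.5)/k-.5,o[1]+(y+.5)/k-.5) for x,y in L]
print("post tip",pix2plane("scene",f([(264,150)],(180,140)),.060),pix2plane("side",f([(371,148)],(220,140)),.060),pix2plane("wrist",f([(380,392)],(130,250)),.060,s0))
print("shoulder",pix2plane("wrist",f([(392,350)],(130,250)),.042,s0),"base",pix2plane("wrist",f([(405,286)],(130,250)),.006,s0))
print("post shoulder scene",pix2plane("scene",f([(264,178)],(180,140)),.042),pix2plane("side",f([(370,170)],(220,140)),.042))
E
```

```text
post tip [[ 0.55078602 -0.21549913  0.06      ]] [[ 0.55149973 -0.21614946  0.06      ]] [[ 0.55080059 -0.21320741  0.06      ]]
shoulder [[ 0.5517137  -0.21194178  0.042     ]] base [[ 0.55023527 -0.21395815  0.006     ]]
post shoulder scene [[ 0.55390653 -0.21376534  0.042     ]] [[ 0.54982048 -0.21167978  0.042     ]]
```

```bash
python3 -m crank '{"dp":[[310,-183,50],[310,-183,50],[310,-183,50],[310,-183,50],[310,-183,50],[310,-183,50],[310,-183,50],[310,-183,50],[310,-183,50],[310,-183,50],[310,-183,50],[310,-183,50]],"yaw":[90,90,90,90,90,90,90,90,90,90,90,90]}' 1 60; python3 -m crank '{"dp":[[0,0,0],[0,0,0]],"yaw":[4,4]}'
python3 - <<'E'
from h import *
s=ctrl.read_state(); im=eyes.capture("wrist"); cv2.imwrite("pics/w1.png",im[:,:,::-1])
print(s["joint_positions"].round(2),s["tool_pos"],R.from_quat(s["tool_rot"]).as_matrix().round(3))
import pickle; pickle.dump(s,open("s1.pkl","wb"))
E
```

```text
time_s: 1.15
tool_pos: [0.4408, 0.3111, 0.1513]
tool_rot: [0.998, 0.061, -0.0, 0.0]
contact_force: [0.3, 0.8, -0.4]
grip_width: 0.0853
time_s: 1.32
tool_pos: [0.4416, 0.3102, 0.1515]
tool_rot: [1.0, 0.027, -0.0, 0.0]
contact_force: [-0.2, -0.3, 0.1]
grip_width: 0.0855
[ 0.41  0.48  1.7  -0.    0.96  1.92] [0.44160249 0.31020018 0.1514778 ] [[ 0.999  0.054 -0.001]
 [ 0.054 -0.999 -0.   ]
 [-0.001  0.    -1.   ]]
```

View pics/w1.png

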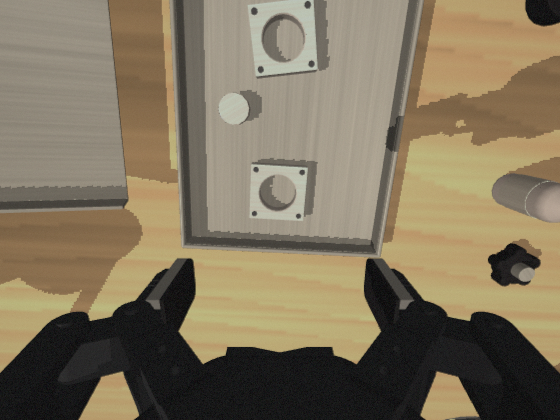

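Run:
```python
import cv2
from h import crop
a=cv2.imread("pics/w1.png")
crop(a,170,0,420,120,3,"pics/c7.png");crop(a,170,130,420,260,3,"pics/c8.png")
```

```text
(no output)
```

View pics/c7.png

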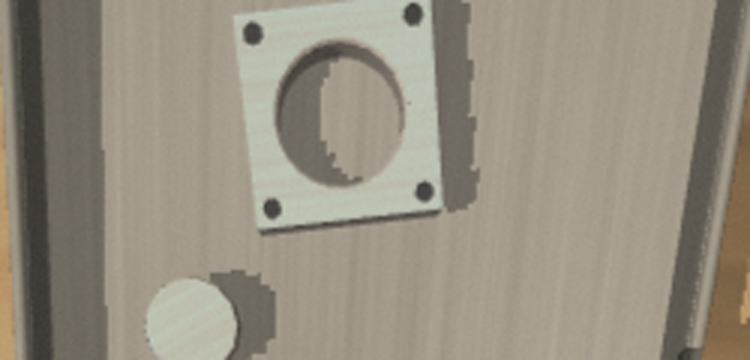

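View pics/c8.png

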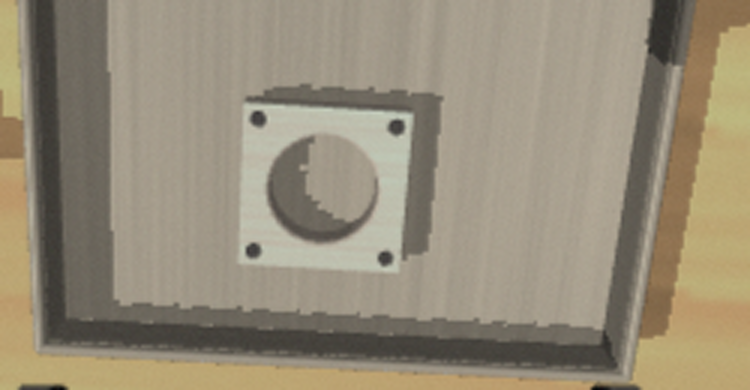

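Run:
```python
from h import *
import pickle; s=pickle.load(open("s1.pkl","rb"))
f=lambda L,o,k=3:[(o[0]+(x+.5)/k-.5,o[1]+(y+.5)/k-.5) for x,y in L]
for L,o in (([(258,118),(397,127),(385,258),(252,250)],(170,130)),([(252,33),(413,14),(425,191),(272,208)],(170,0)),([(192,320)],(170,0))):
    P=pix2plane("wrist",f(L,o),.018,s);print(P.mean(0).round(4))
    if len(P)>1:
            d=P[1]-P[0]; e=P[3]-P[0];print("  sides",np.linalg.norm(d[:2]).round(4),np.linalg.norm(e[:2]).round(4),"ang",np.degrees(np.arctan2(d[1],d[0])).round(1),np.degrees(np.arctan2(e[1],e[0])).round(1))
s=ctrl.read_state();print(s["tool_pos"],s["time_s"],R.from_quat(s["tool_rot"]).as_matrix()[:,0])
P=pix2plane("wrist",f([(40,347),(630,375)],(170,130)),.025,s);print("near wall corners",P)
```

```text
[0.4396 0.313  0.018 ]
  sides 0.0494 0.0492 ang -90.7 179.1
[0.5896 0.3153 0.018 ]
  sides 0.0493 0.049 ang -81.1 -170.9
[0.5262 0.3612 0.018 ]
[0.44172136 0.31007152 0.15149146] 1.3667 [ 9.98392629e-01  5.66735373e-02 -5.18204045e-04]
near wall corners [[0.37496869 0.4156293  0.025     ]
 [0.37588144 0.19286058 0.025     ]]
```

```bash
python3 -m crank '{"dp":[[-1,-1.5,40],[-1,-1.5,80],[-1,-1.5,110],[-1,-1.5,130],[-1,-1.5,142],[-1,-1.5,146],[-1,-1.5,146]],"yaw":[4,4,4,4,4,4,4]}' ; python3 -m crank '{"dp":[[0,0,0],[0,0,0],[0,0,0],[0,0,0],[0,0,0],[0,0,0],[0,0,0],[0,0,0]],"yaw":[0,0,0,0,0,0,0,0]}' 0.2 60
python3 - <<'E'
from h import *
s=ctrl.read_state(); print(R.from_quat(s["tool_rot"]).as_matrix()[:,0])
for n in("wrist","side"):
    im=eyes.capture(n); cv2.imwrite(f"pics/{n}2.png",im[:,:,::-1])
E
```

```text
time_s: 1.95
tool_pos: [0.4403, 0.311, 0.0046]
tool_rot: [1.0, -0.007, -0.001, 0.0]
contact_force: [0.1, -1.2, 0.8]
grip_width: 0.0855
time_s: 2.62
tool_pos: [0.4409, 0.3115, 0.0059]
tool_rot: [1.0, -0.007, 0.0, -0.0]
contact_force: [-0.2, -0.2, -0.9]
grip_width: 0.0173
[ 9.99888863e-01 -1.49068352e-02  2.16731424e-04]
```

View pics/wrist2.png

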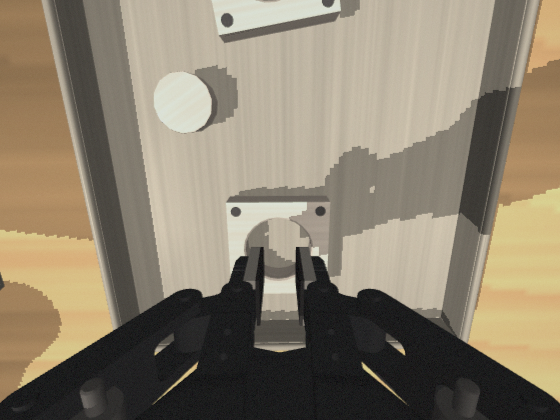

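```bash
python3 -m crank '{"dp":[[0,0,-20],[0,0,-45],[0,0,-60],[0,0,-60]],"yaw":[0,0,0,0]}' ;python3 -m crank '{"dp":[[0,0,0],[0,0,0],[0,0,0],[0,0,0],[0,0,0]],"yaw":[0,0,0,0,0]}' 1
python3 - <<'E'
from h import *
s=ctrl.read_state(); print(R.from_quat(s["tool_rot"]).as_matrix()[:,0])
im=eyes.capture("wrist"); cv2.imwrite(f"pics/wrist3.png",im[:,:,::-1])
E
```

```text
time_s: 3.05
tool_pos: [0.443, 0.3125, 0.0685]
tool_rot: [1.0, -0.007, 0.003, -0.001]
contact_force: [-0.0, 0.2, -0.2]
grip_width: 0.0171
time_s: 3.47
tool_pos: [0.4403, 0.3112, 0.0648]
tool_rot: [1.0, -0.008, -0.001, 0.0]
contact_force: [-0.5, -0.5, -0.5]
grip_width: 0.0766
[ 0.99988586 -0.01500548 -0.0017629 ]
```

View pics/wrist3.png

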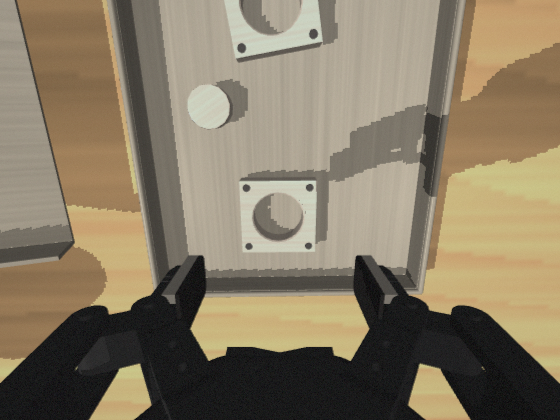

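View pics/side2.png

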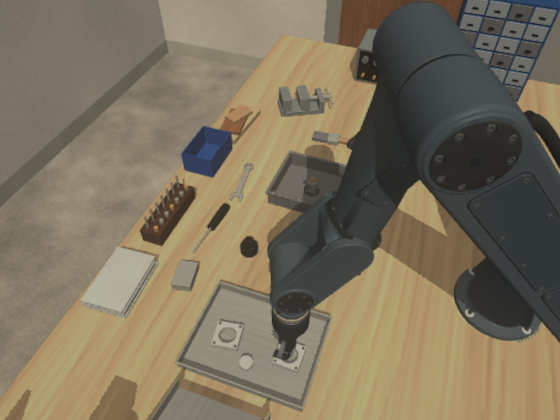

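```bash
python3 -m crank '{"dp":[[0,0,30],[0,0,50],[0,0,60],[0,0,66],[0,0,66],[0,0,66]],"yaw":[0,0,0,0,0,0]}' 1; python3 -m crank '{"dp":[[0,0,0],[0,0,0],[0,0,0],[0,0,0]],"yaw":[0,0,0,0]}' 0.2 60
```

```text
time_s: 4.02
tool_pos: [0.4411, 0.3116, -0.0002]
tool_rot: [1.0, -0.008, 0.0, -0.0]
contact_force: [0.9, -0.2, 0.2]
grip_width: 0.0854
time_s: 4.35
tool_pos: [0.4413, 0.3117, 0.0004]
tool_rot: [1.0, -0.007, 0.001, -0.0]
contact_force: [0.4, 0.0, -0.6]
grip_width: 0.0392
```

Run:
```python
from h import *
s=ctrl.read_state(); print(s["grip_width"],s["contact_force"])
im=eyes.capture("wrist")[:,:,::-1]; crop(im,160,150,400,330,3,"pics/c9.png")
im=eyes.capture("scene")[:,:,::-1]; crop(im,350,200,550,350,4,"pics/c10.png")
```

```text
0.039168106275406345 [ 0.39437724  0.02573571 -0.56046378]
```

View pics/c9.png

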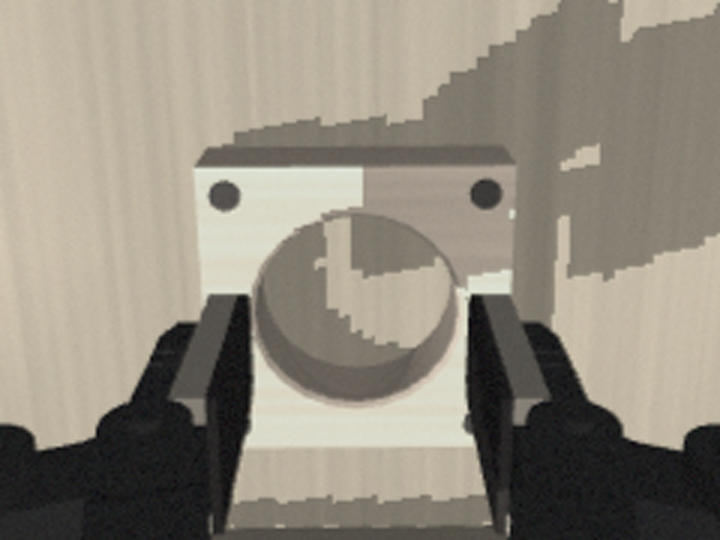

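View pics/c10.png

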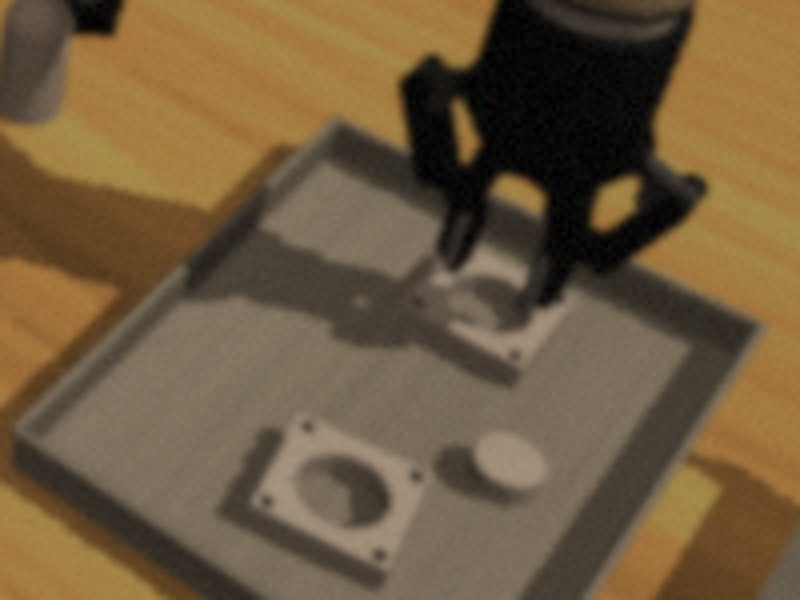

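Run:
```python
from h import *
s=ctrl.read_state(); p=s["tool_pos"]; print(p)
for dz in (0,.005,.01,.015,.02):
    P=p+np.array([[11/1e3,.0196,dz],[.011,-.0196,dz],[-.011,.0196,dz],[-.011,-.0196,dz]])
    print(dz,"c9",((proj("wrist",P,s)-[160,150])*3).round(0).tolist(),"c10",((proj("scene",P)-[350,200])*4).round(0).tolist(), "side",proj("side",P).round(0).tolist())
```

```text
[4.41094226e-01 3.11590377e-01 1.45286025e-04]
0 c9 [[268.0, 222.0], [453.0, 220.0], [273.0, 317.0], [452.0, 314.0]] c10 [[511.0, 360.0], [434.0, 318.0], [531.0, 334.0], [454.0, 294.0]] side [[281.0, 364.0], [287.0, 348.0], [290.0, 367.0], [296.0, 351.0]]
0.005 c9 [[266.0, 231.0], [456.0, 228.0], [271.0, 327.0], [454.0, 325.0]] c10 [[514.0, 352.0], [436.0, 311.0], [534.0, 327.0], [457.0, 287.0]] side [[281.0, 363.0], [287.0, 347.0], [290.0, 366.0], [296.0, 350.0]]
0.01 c9 [[263.0, 240.0], [459.0, 237.0], [268.0, 338.0], [457.0, 336.0]] c10 [[517.0, 345.0], [439.0, 304.0], [536.0, 320.0], [459.0, 280.0]] side [[281.0, 362.0], [287.0, 346.0], [290.0, 365.0], [296.0, 349.0]]
0.015 c9 [[261.0, 249.0], [462.0, 246.0], [266.0, 350.0], [459.0, 347.0]] c10 [[519.0, 338.0], [441.0, 297.0], [539.0, 313.0], [462.0, 273.0]] side [[281.0, 361.0], [287.0, 345.0], [290.0, 364.0], [296.0, 348.0]]
0.02 c9 [[258.0, 259.0], [465.0, 256.0], [263.0, 362.0], [462.0, 360.0]] c10 [[522.0, 331.0], [444.0, 290.0], [542.0, 306.0], [464.0, 266.0]] side [[281.0, 360.0], [287.0, 344.0], [290.0, 363.0], [296.0, 347.0]]
```

Run:
```python
from st0 import *
a=cv2.imread("pics/scene0.png"); b=cv2.imread("pics/side0.png")
crop(a,240,70,340,170,6,"pics/c11.png")
crop(b,220,110,320,190,6,"pics/c12.png")
p=s0["tool_pos"]
for dz in (0,.013,.02,.03,.04):
    P=p+np.array([[.0427,0.011,dz],[-.0427,.011,dz],[.0427,-0.011,dz],[-.0427,-.011,dz]])
    print(dz,"c11",((proj("scene",P)-[240,70])*6).round(0).tolist(),"c12",((proj("side",P)-[220,110])*6).round(0).tolist())
```

```text
0 c11 [[231.0, 697.0], [421.0, 582.0], [178.0, 668.0], [369.0, 557.0]] c12 [[142.0, 436.0], [337.0, 487.0], [163.0, 402.0], [356.0, 452.0]]
0.013 c11 [[230.0, 660.0], [422.0, 547.0], [177.0, 632.0], [369.0, 522.0]] c12 [[141.0, 413.0], [337.0, 464.0], [162.0, 379.0], [356.0, 429.0]]
0.02 c11 [[229.0, 640.0], [423.0, 527.0], [176.0, 612.0], [370.0, 502.0]] c12 [[140.0, 401.0], [337.0, 452.0], [161.0, 366.0], [356.0, 416.0]]
0.03 c11 [[229.0, 611.0], [424.0, 499.0], [175.0, 583.0], [370.0, 474.0]] c12 [[138.0, 383.0], [337.0, 434.0], [160.0, 348.0], [356.0, 398.0]]
0.04 c11 [[228.0, 582.0], [425.0, 471.0], [174.0, 554.0], [371.0, 446.0]] c12 [[137.0, 364.0], [337.0, 415.0], [158.0, 330.0], [356.0, 380.0]]
```

View pics/c11.png

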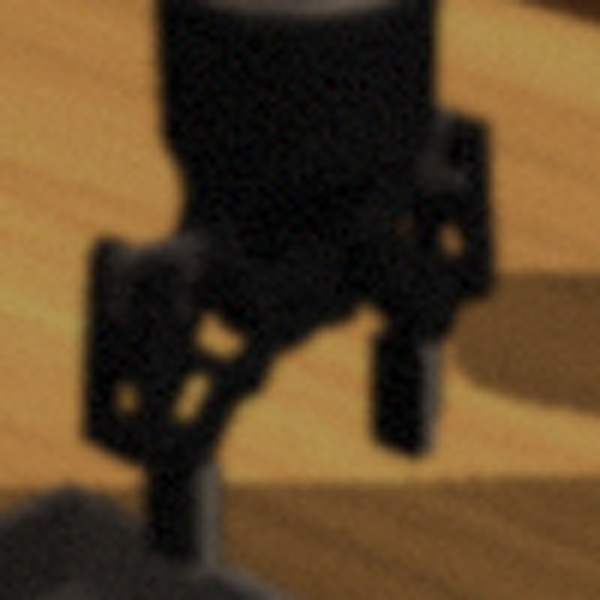

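View pics/c12.png

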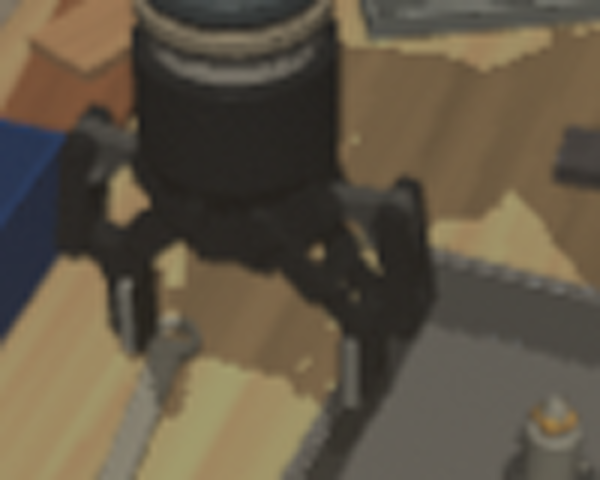

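```bash
python3 -m crank '{"dp":[[0,0,0],[0,0,0],[0,0,0],[0,0,0],[0,0,10],[0,0,20],[0,0,28],[0,0,28]],"yaw":[0,0,0,0,0,0,0,0]}' 1; python3 -m crank '{"dp":[[0,0,2],[0,0,4],[0,0,6],[0,0,6]],"yaw":[0,0,0,0]}'
python3 - <<'E'
from h import *
s=ctrl.read_state(); print(s["grip_width"],s["contact_force"])
im=eyes.capture("wrist")[:,:,::-1]; crop(im,140,130,420,330,2.8,"pics/c13.png")
im=eyes.capture("scene")[:,:,::-1]; crop(im,350,200,550,350,4,"pics/c14.png")
E
```

```text
time_s: 5.12
tool_pos: [0.4394, 0.3107, -0.0306]
tool_rot: [1.0, -0.008, -0.002, 0.001]
contact_force: [-0.6, -0.4, -0.1]
grip_width: 0.0853
time_s: 5.45
tool_pos: [0.4408, 0.3115, -0.0345]
tool_rot: [1.0, -0.007, -0.0, 0.0]
contact_force: [-1.2, -0.2, 1.2]
grip_width: 0.0855
0.08551539454815181 [-1.16963351 -0.16012579  1.18002763]
```

View pics/c13.png

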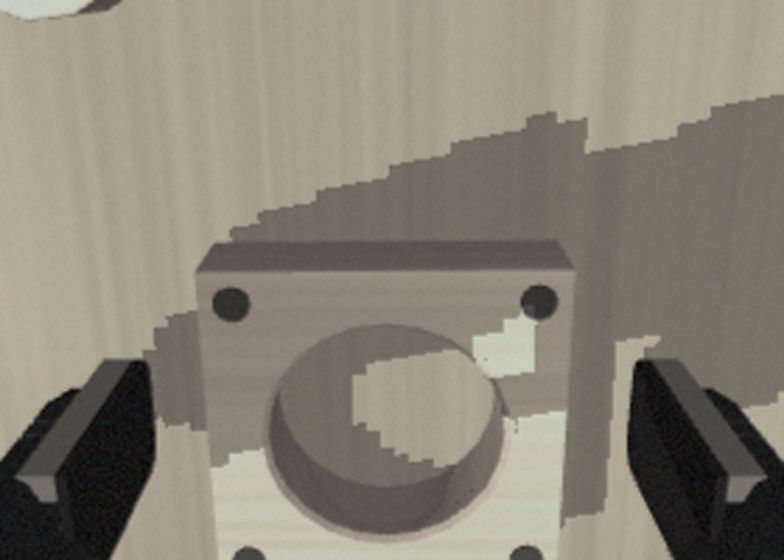

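View pics/c14.png

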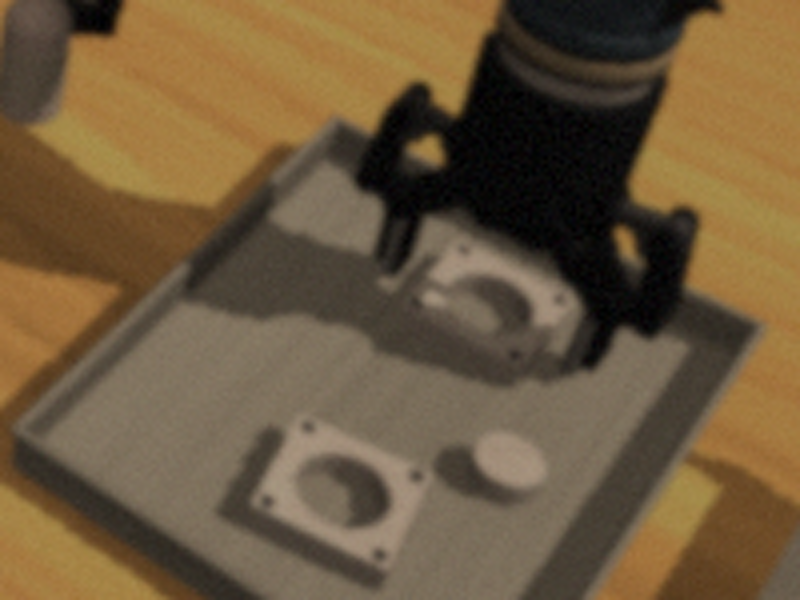

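```bash
python3 -m crank '{"dp":[[0,0,0],[0,0,0],[0,0,0],[0,0,0],[0,0,0]],"yaw":[0,0,0,0,0]}' 0.3 60;  python3 -m crank '{"dp":[[0,0,-10],[0,0,-25],[0,0,-40],[0,0,-40]],"yaw":[0,0,0,0]}'
python3 - <<'E'
from h import *
im=eyes.capture("wrist")[:,:,::-1]; crop(im,140,130,420,330,2.8,"pics/c15.png")
im=eyes.capture("scene")[:,:,::-1]; crop(im,350,200,550,350,4,"pics/c16.png")
E
```

```text
time_s: 5.97
tool_pos: [0.4422, 0.3123, -0.0312]
tool_rot: [1.0, -0.007, 0.002, -0.001]
contact_force: [-2.6, 0.5, 19.8]
grip_width: 0.0586
time_s: 6.3
tool_pos: [0.4425, 0.3122, 0.0081]
tool_rot: [1.0, -0.007, 0.002, -0.001]
contact_force: [0.4, -0.5, -0.2]
grip_width: 0.0584
```

View pics/c15.png

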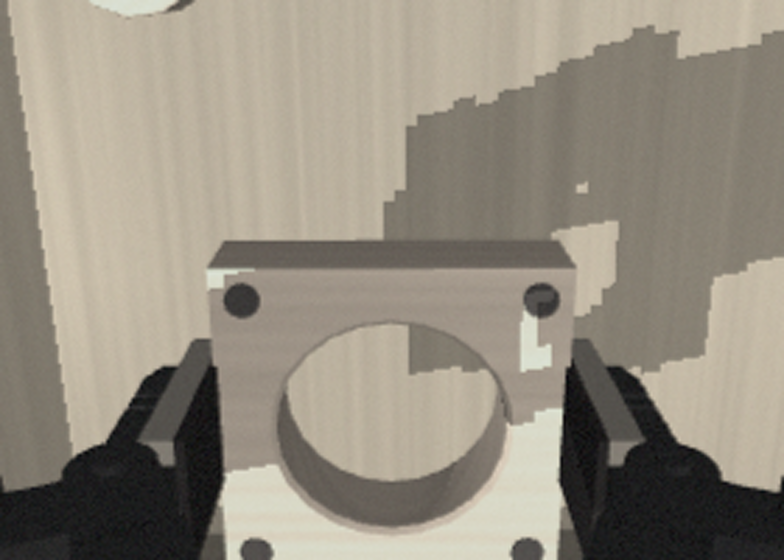

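View pics/c16.png

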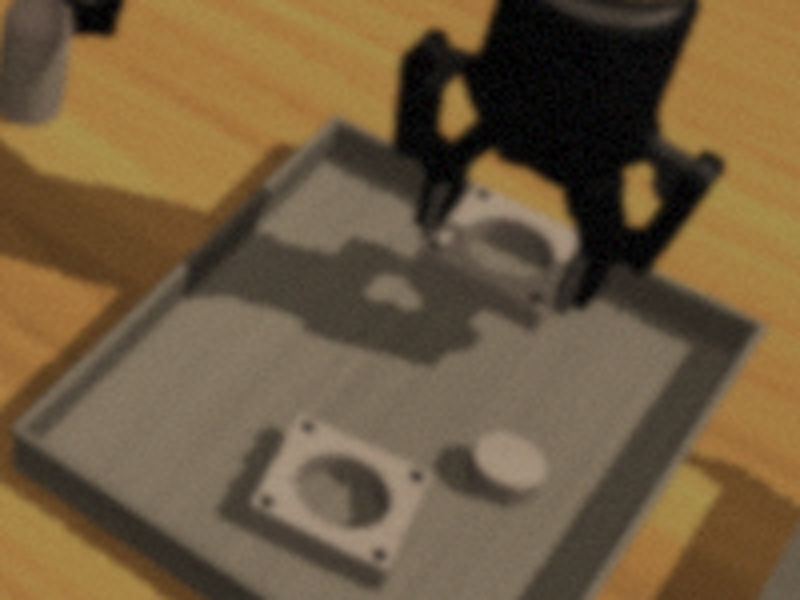

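Run:
```python
from h import *
s=ctrl.read_state()
P=pix2plane("wrist",[(140+x/2.8,130+y/2.8) for x,y in [(241,300),(541,300),(527,552),(257,552)]],.0575,s)
T=R.from_quat(s["tool_rot"]).as_matrix()
print(s["tool_pos"],P,P.mean(0),((P.mean(0)-s["tool_pos"])@T)*1000)
```

```text
[0.44124575 0.31159943 0.0060911 ] [[0.46475012 0.33607752 0.0575    ]
 [0.46400083 0.28760376 0.0575    ]
 [0.4154312  0.28824769 0.0575    ]
 [0.4161706  0.33656091 0.0575    ]] [0.44008819 0.31212247 0.0575    ] [ -1.1043443   -0.53140708 -51.40998862]
```

```bash
python3 -m crank '{"dp":[[0,0,-40],[0,0,-80],[0,0,-100],[9,40,-100],[18,80,-100],[27,120,-100],[36,160,-100],[45,200,-100],[54,240,-100],[63,280,-100],[72,320,-100],[81,360,-100]],"yaw":[0,0,0,0,0,0,0,0,0,0,0,0]}' - 80; python3 -m crank '{"dp":[[9,40,0],[18,80,0],[27,120,0],[34,150,0],[38,164,0],[38,164,0],[38,164,0]],"yaw":[0,0,0,0,0,0,0]}'
python3 - <<'E'
from h import *
s=ctrl.read_state();print(s["tool_pos"],s["joint_positions"].round(2))
T=R.from_quat(s["tool_rot"]).as_matrix();print(T[:,0])
import pickle; pickle.dump(s,open("s2.pkl","wb"))
im=eyes.capture("wrist")[:,:,::-1]; cv2.imwrite("pics/w4.png",im)
im=eyes.capture("side")[:,:,::-1]; crop(im,220,90,380,210,4,"pics/c17.png")
E
```

```text
time_s: 7.4
tool_pos: [0.5157, -0.0515, 0.1045]
tool_rot: [1.0, -0.008, -0.001, -0.0]
contact_force: [1.2, 0.9, -2.4]
grip_width: 0.058
time_s: 7.98
tool_pos: [0.551, -0.2137, 0.1044]
tool_rot: [1.0, -0.008, -0.001, -0.001]
contact_force: [-0.6, 0.1, -0.8]
grip_width: 0.0578
[ 0.5509563  -0.21373917  0.10439709] [-0.56  0.61  1.6   0.    0.93  1.03]
[ 0.99986026 -0.01651229 -0.00261033]
```

View pics/w4.png

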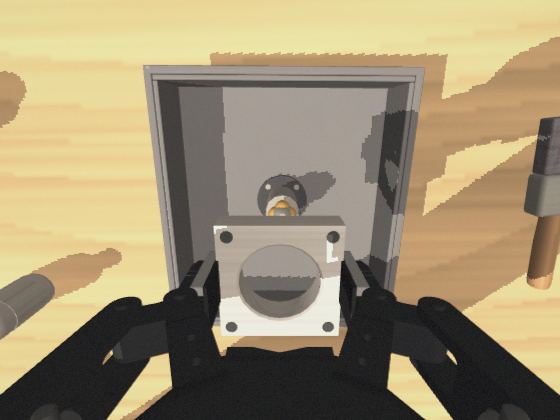

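View pics/c17.png

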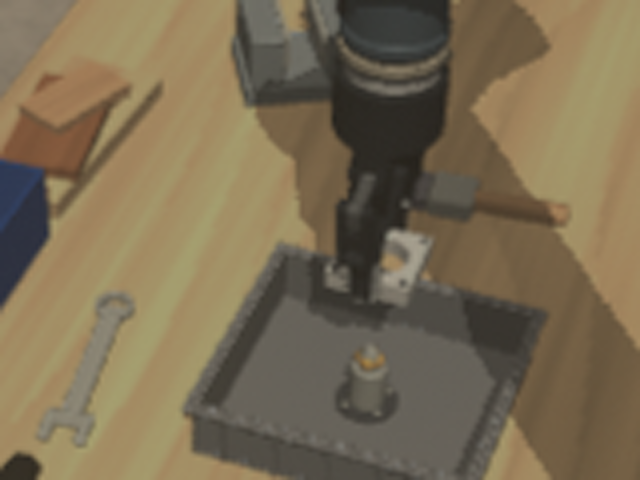

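Run:
```python
from h import *
import pickle; s=pickle.load(open("s2.pkl","rb"))
im=cv2.imread("pics/w4.png"); crop(im,200,150,360,350,3.5,"pics/c18.png")
print(pix2plane("wrist",[(282,198)],.006,s),pix2plane("wrist",[(282,208)],.0495,s))
print(pix2plane("wrist",[(226,237),(333,237),(328,327),(232,327)],.1535,s).mean(0))
```

```text
[[ 0.55246347 -0.21538805  0.006     ]] [[ 0.55561207 -0.21514009  0.0495    ]]
[ 0.54862212 -0.21323988  0.1535    ]
```

View pics/c18.png

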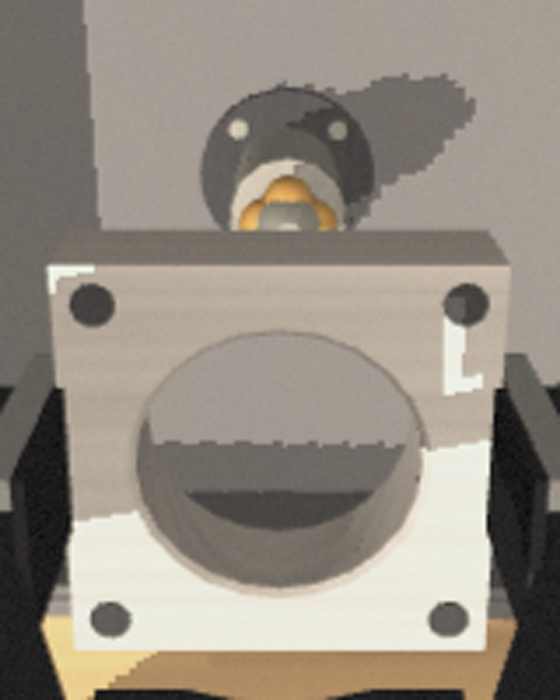

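```bash
python3 -m crank '{"dp":[[2.5,1,20],[2.5,1,45],[2.5,1,65],[2.5,1,80],[2.5,1,95],[2.5,1,110],[2.5,1,120],[2.5,1,127],[2.5,1,129],[2.5,1,129],[2.5,1,129]],"yaw":[0,0,0,0,0,0,0,0,0,0,0]}'
python3 - <<'E'
from h import *
im=eyes.capture("wrist")[:,:,::-1]; cv2.imwrite("pics/w5.png",im)
E
```

```text
time_s: 9.0
tool_pos: [0.555, -0.2152, -0.0227]
tool_rot: [1.0, -0.007, 0.0, 0.0]
contact_force: [-0.2, 0.0, -1.0]
grip_width: 0.0575
```

View pics/w5.png

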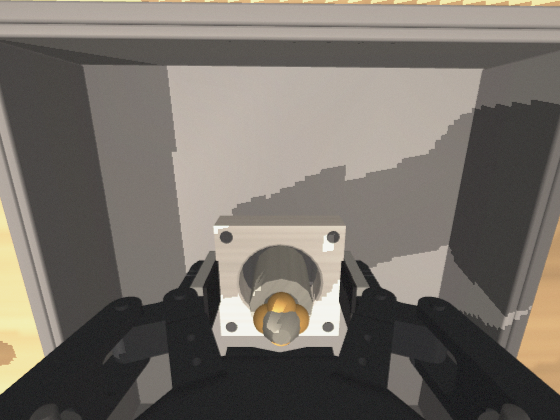

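```bash
python3 -m crank '{"dp":[[0,0,2],[0,0,3],[0,0,3],[0,0,3],[0,0,3],[0,0,3]],"yaw":[0,0,0,0,0,0]}' 1; python3 -m crank '{"dp":[[0,0,-30],[0,0,-65],[0,0,-100],[0,0,-130],[0,0,-130]],"yaw":[0,0,0,0,0]}'
python3 - <<'E'
from h import *
s=ctrl.read_state();print(s["tool_pos"]);import pickle; pickle.dump(s,open("s3.pkl","wb"))
im=eyes.capture("wrist")[:,:,::-1]; cv2.imwrite("pics/w6.png",im)
im=eyes.capture("side")[:,:,::-1]; crop(im,220,90,380,210,4,"pics/c19.png")
E
```

```text
time_s: 9.55
tool_pos: [0.5546, -0.2154, -0.0262]
tool_rot: [1.0, -0.008, 0.0, 0.0]
contact_force: [-0.2, 0.1, 0.6]
grip_width: 0.0854
time_s: 9.97
tool_pos: [0.5586, -0.2176, 0.1101]
tool_rot: [1.0, -0.007, 0.005, 0.003]
contact_force: [0.5, -0.6, 0.8]
grip_width: 0.0851
[ 0.55857886 -0.21762204  0.1101319 ]
```

View pics/w6.png

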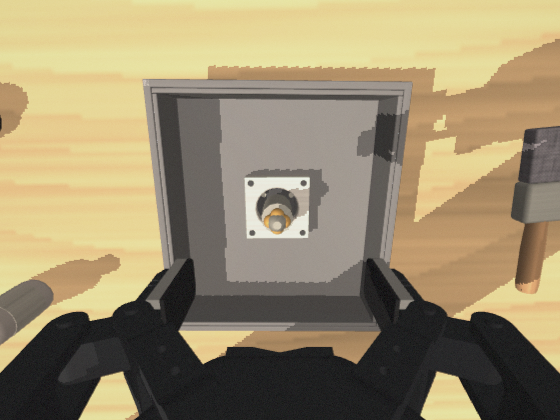

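View pics/c19.png

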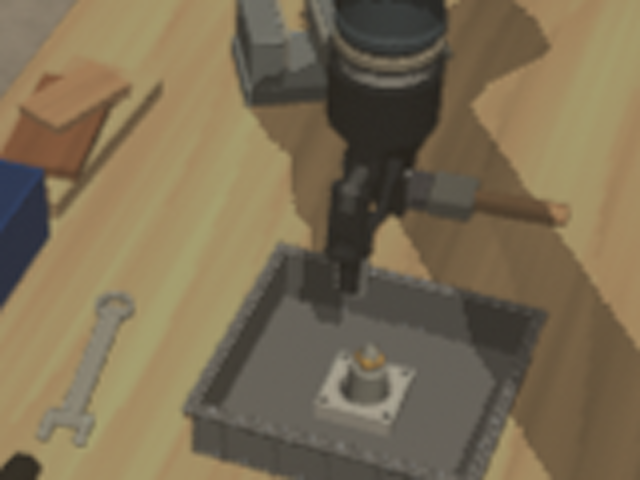

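```bash
python3 -m crank '{"dp":[[2,-41,0],[4,-82,0],[6,-123,0],[8,-164,0],[10,-205,0],[12,-246,0],[14,-287,0],[16,-328,0],[18,-369,0],[20,-410,0],[22,-451,0],[24,-492,0]],"yaw":[0,0,0,-1,-2,-3,-4,-5,-6,-7,-8,-9.8]}' ; python3 -m crank '{"dp":[[3,-30,0],[4,-38,20],[4,-38,45],[4,-38,65],[4,-38,65],[4,-38,65]],"yaw":[0,0,0,0,0,0]}'
python3 - <<'E'
from h import *
s=ctrl.read_state();print(s["tool_pos"],R.from_quat(s["tool_rot"]).as_matrix()[:,0]);import pickle; pickle.dump(s,open("s4.pkl","wb"))
im=eyes.capture("wrist")[:,:,::-1]; cv2.imwrite("pics/w7.png",im)
E
```

```text
time_s: 11.07
tool_pos: [0.584, 0.2779, 0.1012]
tool_rot: [0.997, 0.079, -0.002, 0.0]
contact_force: [1.0, -0.3, -0.6]
grip_width: 0.0852
time_s: 11.57
tool_pos: [0.5815, 0.3137, 0.0357]
tool_rot: [0.997, 0.078, -0.003, 0.001]
contact_force: [-0.2, 0.2, 1.0]
grip_width: 0.0852
[0.58147058 0.31367754 0.03568383] [ 0.98781794  0.15547413 -0.00659706]
```

View pics/w7.png

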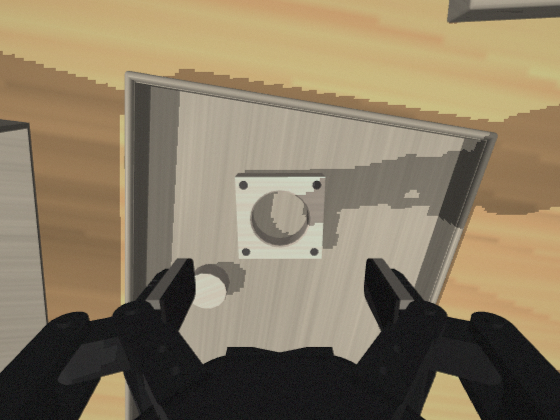

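Run:
```python
from h import *
import pickle; s=pickle.load(open("s4.pkl","rb"))
P=pix2plane("wrist",[(243,185),(317,185),(314,252),(246,252)],.018,s);T=R.from_quat(s["tool_rot"]).as_matrix()
c=P.mean(0); print(c,(P[1]-P[0])*1e3,(P[3]-P[0])*1e3,(c-s["tool_pos"])@T*1e3)
for c in ([.590,.3143,.018],):
  print((np.array(c)-ctrl.read_state()["tool_pos"])@T*1e3, ctrl.read_state()["tool_pos"])
```

```text
[0.58889972 0.31515357 0.018     ] [  7.67657811 -49.06563353   0.        ] [-48.75389228  -7.96801868   0.        ] [ 7.68477842 -0.32323624 17.63316107]
[ 6.92651268  0.7839767  19.44880871] [0.58315925 0.31403952 0.03749317]
```

```bash
python3 -m crank '{"dp":[[6.5,0,10],[6.5,0,30],[6.5,0,50],[6.5,0,62],[6.5,0,68],[6.5,0,68],[6.5,0,68]],"yaw":[0,0,0,0,0,0,0]}' ; python3 -m crank '{"dp":[[0,0,0],[0,0,0],[0,0,0],[0,0,0],[0,0,0]],"yaw":[0,0,0,0,0]}' 0.3 80;  python3 -m crank '{"dp":[[0,0,-10],[0,0,-25],[0,0,-40],[0,0,-40]],"yaw":[0,0,0,0]}'
python3 - <<'E'
from h import *
s=ctrl.read_state();print(s["tool_pos"],R.from_quat(s["tool_rot"]).as_matrix()[:,0]);import pickle; pickle.dump(s,open("s5.pkl","wb"))
im=eyes.capture("wrist")[:,:,::-1]; cv2.imwrite("pics/w8.png",im)
E
```

```text
time_s: 12.2
tool_pos: [0.591, 0.3156, -0.0289]
tool_rot: [0.997, 0.078, 0.0, -0.0]
contact_force: [0.4, 0.1, 1.0]
grip_width: 0.0854
time_s: 12.62
tool_pos: [0.5918, 0.3161, -0.0274]
tool_rot: [0.997, 0.078, 0.002, -0.0]
contact_force: [-0.6, -0.4, 6.3]
grip_width: 0.0576
time_s: 12.95
tool_pos: [0.5929, 0.3164, 0.0148]
tool_rot: [0.997, 0.078, 0.003, -0.001]
contact_force: [0.5, 0.1, -0.4]
grip_width: 0.0578
[0.59289191 0.31644855 0.01478333] [0.98780053 0.15558328 0.00662969]
```

View pics/w8.png

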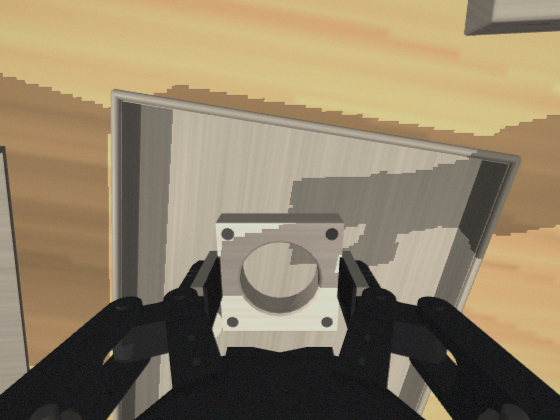

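```bash
python3 -m crank '{"dp":[[0,0,-40],[0,0,-80],[0,0,-95],[-9.2,40,-95],[-18.4,80,-95],[-27.6,120,-95],[-36.8,160,-95],[-46,200,-95],[-55.2,240,-95],[-64.4,280,-95],[-73.6,320,-95],[-82.8,360,-95]],"yaw":[0,0,0,0,0,0,0,0,0,0,0,0]}' ; python3 -m crank '{"dp":[[-9.2,40,0],[-18.4,80,0],[-27.6,120,0],[-34,148,0],[-36.3,158.3,0],[-36.3,158.3,0],[-36.3,158.3,0],[-36.3,158.3,0]],"yaw":[1,3,6,9.8,9.8,9.8,9.8,9.8]}'
python3 - <<'E'
from h import *
s=ctrl.read_state();print(s["tool_pos"],R.from_quat(s["tool_rot"]).as_matrix()[:,0]);import pickle; pickle.dump(s,open("s6.pkl","wb"))
im=eyes.capture("wrist")[:,:,::-1]; cv2.imwrite("pics/w9.png",im)
E
```

```text
time_s: 14.0
tool_pos: [0.5635, -0.0547, 0.1054]
tool_rot: [0.997, 0.078, -0.0, -0.0]
contact_force: [0.3, -0.7, -1.3]
grip_width: 0.0579
time_s: 14.67
tool_pos: [0.5526, -0.213, 0.1053]
tool_rot: [1.0, -0.007, -0.001, -0.001]
contact_force: [-0.2, -0.4, -0.5]
grip_width: 0.0576
[ 0.55263897 -0.21301377  0.1052955 ] [ 0.99990963 -0.01334599 -0.00161861]
```

View pics/w9.png

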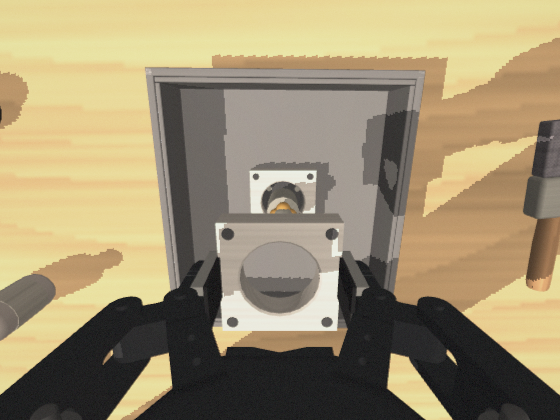

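```bash
python3 -m crank '{"dp":[[1,1.5,20],[1,1.5,45],[1,1.5,65],[1,1.5,80],[1,1.5,92],[1,1.5,104],[1,1.5,110],[1,1.5,113],[1,1.5,113],[1,1.5,113]],"yaw":[0,0,0,0,0,0,0,0,0,0]}'
python3 - <<'E'
from h import *
im=eyes.capture("wrist")[:,:,::-1]; cv2.imwrite("pics/w10.png",im)
E
```

```text
time_s: 15.55
tool_pos: [0.5547, -0.2167, -0.0068]
tool_rot: [1.0, -0.007, 0.0, 0.0]
contact_force: [0.7, 0.2, -0.3]
grip_width: 0.0579
```

View pics/w10.png

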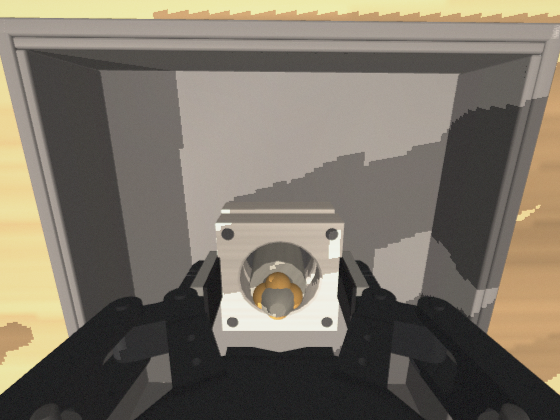

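```bash
python3 -m crank '{"dp":[[0,0,3],[0,0,5],[0,0,5]],"yaw":[0,0,0]}';python3 -m crank '{"dp":[[0,0,0],[0,0,0],[0,0,0],[0,0,0]],"yaw":[0,0,0,0]}' 1; python3 -m crank '{"dp":[[0,0,-30],[0,0,-65],[0,0,-100],[0,0,-115],[0,0,-115],[0,0,-115]],"yaw":[0,0,0,0,0,0]}'
python3 - <<'E'
from h import *
s=ctrl.read_state();print(s["tool_pos"],R.from_quat(s["tool_rot"]).as_matrix()[:,0]);import pickle; pickle.dump(s,open("s7.pkl","wb"))
im=eyes.capture("wrist")[:,:,::-1]; cv2.imwrite("pics/w11.png",im);crop(im,200,140,360,260,5,"pics/c20.png")
im=eyes.capture("side")[:,:,::-1]; crop(im,220,90,380,210,4,"pics/c21.png")
E
```

```text
time_s: 15.85
tool_pos: [0.5548, -0.217, -0.0114]
tool_rot: [1.0, -0.008, 0.001, 0.0]
contact_force: [0.2, -0.3, 3.3]
grip_width: 0.0578
time_s: 16.18
tool_pos: [0.5542, -0.2165, -0.0124]
tool_rot: [1.0, -0.007, -0.0, -0.0]
contact_force: [-0.8, -0.4, 0.6]
grip_width: 0.0854
time_s: 16.68
tool_pos: [0.5547, -0.2168, 0.1037]
tool_rot: [1.0, -0.007, 0.001, 0.001]
contact_force: [-0.9, 0.2, -0.6]
grip_width: 0.0854
[ 0.55467797 -0.2168215   0.10366303] [ 0.99988652 -0.01495006  0.00185528]
```

View pics/c20.png

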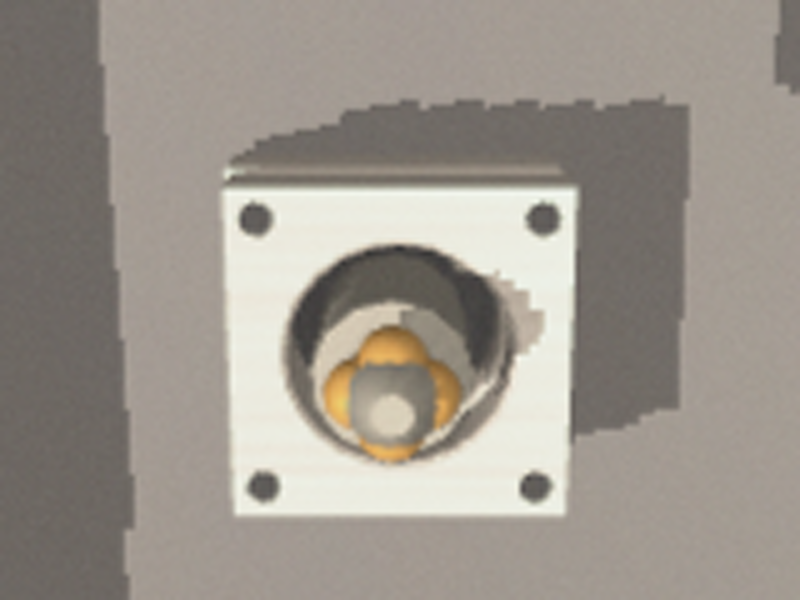

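View pics/c21.png

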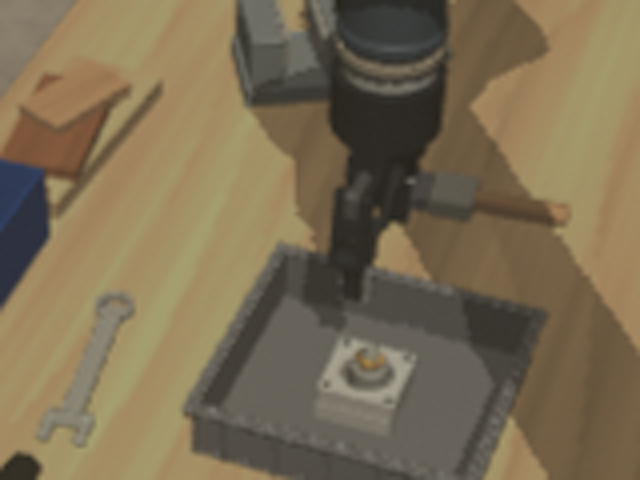

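Run:
```python
from h import *
import pickle; s=pickle.load(open("s7.pkl","rb"))
f=lambda L,o=(200,140),k=5:[(o[0]+(x+.5)/k-.5,o[1]+(y+.5)/k-.5) for x,y in L]
T=R.from_quat(s["tool_rot"]).as_matrix()
tip=pix2plane("wrist",f([(392,415)]),.060,s)[0];b=pix2plane("wrist",f([(392,393)]),.0495,s)[0]
pl=pix2plane("wrist",f([(255,219),(543,219),(535,487),(263,487)]),.034,s).mean(0)
print(tip,b,pl,(tip-s["tool_pos"])@T*1e3,(b-s["tool_pos"])@T*1e3)
# cap from w0
from st0 import s0
w=[(130+(660.5)/4-.5,100+(127.5)/4-.5)]
print(pix2plane("wrist",w,.025,s0),pix2plane("wrist",w,.02,s0))
g=lambda L,o:[(o[0]+(x+.5)/4-.5,o[1]+(y+.5)/4-.5) for x,y in L]
print(pix2plane("scene",g([(508,462)],(180,140)),.047),pix2plane("side",g([(119,395)],(220,140)),.047))
```

```text
[ 0.55089286 -0.21500331  0.06      ] [ 0.55101836 -0.21497294  0.0495    ] [ 0.55246205 -0.21618265  0.034     ] [-3.89287115 -1.8113799  43.65384203] [-3.78731138 -1.85564405 54.15401215]
[[0.64099984 0.06177741 0.025     ]] [[0.64124559 0.06160502 0.02      ]]
[[0.6417884  0.05958593 0.047     ]] [[0.64060119 0.05662968 0.047     ]]
```

```bash
python3 -m crank '{"dp":[[12,-40,0],[24,-80,0],[36,-120,0],[48,-160,0],[60,-200,0],[70,-240,0],[82,-278,0],[82,-278,10],[82,-278,10],[82,-278,10]],"yaw":[0,0,0,0,0,0,0,0,0,0]}' 1
python3 - <<'E'
from h import *
s=ctrl.read_state();print(s["tool_pos"],R.from_quat(s["tool_rot"]).as_matrix()[:,0]);import pickle; pickle.dump(s,open("s8.pkl","wb"))
im=eyes.capture("wrist")[:,:,::-1]; cv2.imwrite("pics/w12.png",im);crop(im,200,140,360,260,5,"pics/c22.png")
E
```

```text
time_s: 17.62
tool_pos: [0.6383, 0.0602, 0.0902]
tool_rot: [1.0, -0.007, -0.003, 0.0]
contact_force: [0.5, -0.4, -0.3]
grip_width: 0.0855
[0.63834666 0.0601667  0.09024992] [ 0.99988616 -0.01408882 -0.00540153]
```

View pics/w12.png

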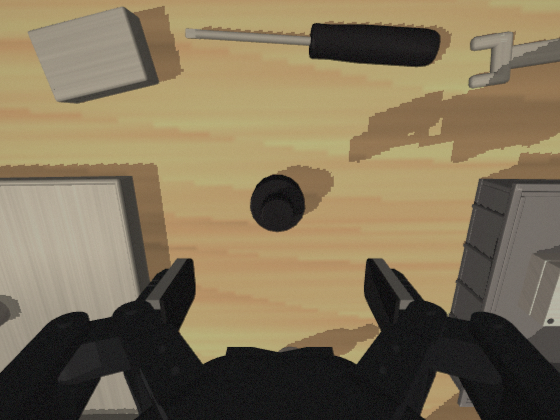

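View pics/c22.png

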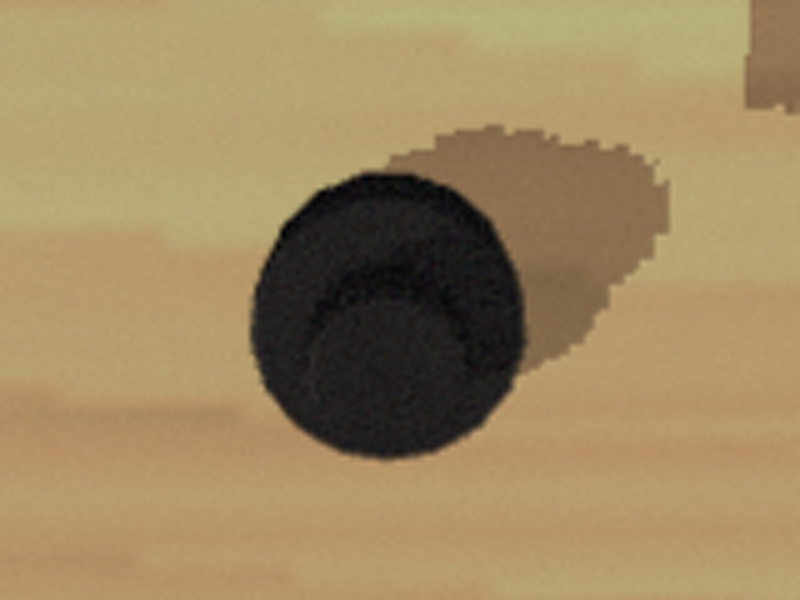

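Run:
```python
from h import *
import pickle; s=pickle.load(open("s8.pkl","rb"))
f=lambda L,o=(200,140),k=5:[(o[0]+(x+.5)/k-.5,o[1]+(y+.5)/k-.5) for x,y in L]
T=R.from_quat(s["tool_rot"]).as_matrix(); c=ctrl.read_state();print(c["tool_pos"])
a=np.linspace(0,2*np.pi,73)
# bottom & top edges of circles for candidate
for x in (.638,.640,.642):
  for y in(.059,.061):
    o=[]
    for r,z in ((.024,.025),(.024,0),(.013,.047)):
        q=(proj("wrist",np.c_[x+r*np.cos(a),y+r*np.sin(a),0*a+z],s)-[200,140])*5+2
        o+= [q[:,0].min().round(),q[:,0].max().round(),q[:,1].min().round(),q[:,1].max().round()]
    print(x,y,o)
```

```text
[0.6389257  0.05926304 0.09101416]
0.638 0.059 [np.float64(270.0), np.float64(549.0), np.float64(215.0), np.float64(480.0), np.float64(282.0), np.float64(536.0), np.float64(186.0), np.float64(431.0), np.float64(328.0), np.float64(493.0), np.float64(314.0), np.float64(470.0)]
0.638 0.061 [np.float64(259.0), np.float64(537.0), np.float64(215.0), np.float64(481.0), np.float64(271.0), np.float64(525.0), np.float64(186.0), np.float64(431.0), np.float64(316.0), np.float64(481.0), np.float64(314.0), np.float64(470.0)]
0.64 0.059 [np.float64(270.0), np.float64(549.0), np.float64(203.0), np.float64(470.0), np.float64(281.0), np.float64(536.0), np.float64(175.0), np.float64(421.0), np.float64(328.0), np.float64(493.0), np.float64(302.0), np.float64(458.0)]
0.64 0.061 [np.float64(258.0), np.float64(538.0), np.float64(203.0), np.float64(470.0), np.float64(271.0), np.float64(525.0), np.float64(175.0), np.float64(421.0), np.float64(315.0), np.float64(481.0), np.float64(302.0), np.float64(458.0)]
0.642 0.059 [np.float64(270.0), np.float64(549.0), np.float64(191.0), np.float64(459.0), np.float64(281.0), np.float64(536.0), np.float64(164.0), np.float64(411.0), np.float64(328.0), np.float64(493.0), np.float64(289.0), np.float64(446.0)]
0.642 0.061 [np.float64(258.0), np.float64(538.0), np.float64(191.0), np.float64(460.0), np.float64(270.0), np.float64(525.0), np.float64(164.0), np.float64(411.0), np.float64(315.0), np.float64(481.0), np.float64(289.0), np.float64(447.0)]
```

```bash
python3 -m crank '{"dp":[[2,-3.3,20],[2,-3.3,45],[2,-3.3,70],[2,-3.3,86],[2,-3.3,94],[2,-3.3,94],[2,-3.3,94],[2,-3.3,94]],"yaw":[0,0,0,0,0,0,0,0]}' 1
python3 - <<'E'
from h import *
s=ctrl.read_state();print(s["tool_pos"],R.from_quat(s["tool_rot"]).as_matrix()[:,0]);import pickle; pickle.dump(s,open("s9.pkl","wb"))
im=eyes.capture("wrist")[:,:,::-1]; cv2.imwrite("pics/w13.png",im);crop(im,180,170,380,320,4,"pics/c23.png")
E
```

```text
time_s: 18.33
tool_pos: [0.6436, 0.0626, -0.0]
tool_rot: [1.0, -0.008, 0.001, 0.0]
contact_force: [0.3, 0.4, 0.1]
grip_width: 0.0853
[ 6.43552404e-01  6.25822572e-02 -2.36100289e-05] [ 0.99986809 -0.0160745   0.00232858]
```

View pics/c23.png

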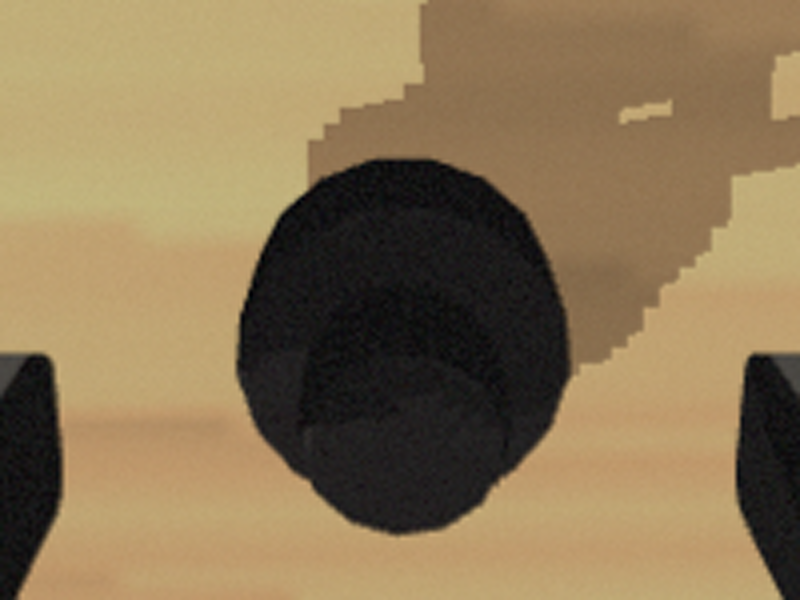

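```bash
python3 -m crank '{"dp":[[-1,0,1.5],[-1,0,1.5],[-1,0,1.5],[-1,0,1.5],[-1,0,1.5],[-1,0,1.5],[-1,0,1.5]],"yaw":[0,0,0,0,0,0,0]}' 0 100
python3 -m crank '{"dp":[[0,0,-20],[0,0,-50],[0,0,-70],[0,0,-70],[0,0,-70]],"yaw":[0,0,0,0,0]}'
python3 - <<'E'
from h import *
s=ctrl.read_state();print(s["tool_pos"],R.from_quat(s["tool_rot"]).as_matrix()[:,0]);import pickle; pickle.dump(s,open("s10.pkl","wb"))
im=eyes.capture("wrist")[:,:,::-1]; cv2.imwrite("pics/w14.png",im);crop(im,180,170,380,320,4,"pics/c24.png")
im=eyes.capture("side")[:,:,::-1]; crop(im,200,150,340,270,5,"pics/c25.png")
im=eyes.capture("scene")[:,:,::-1]; crop(im,240,150,380,290,4,"pics/c26.png")
E
```

```text
time_s: 18.97
tool_pos: [0.6418, 0.0636, -0.0021]
tool_rot: [1.0, -0.007, 0.0, 0.0]
contact_force: [-1.1, 1.0, 5.1]
grip_width: 0.0229
time_s: 19.38
tool_pos: [0.6422, 0.0635, 0.0681]
tool_rot: [1.0, -0.007, 0.001, 0.0]
contact_force: [0.1, 0.7, -1.8]
grip_width: 0.0226
[0.64222058 0.06346089 0.06813441] [ 0.99988622 -0.0148842   0.0024494 ]
```

View pics/c24.png

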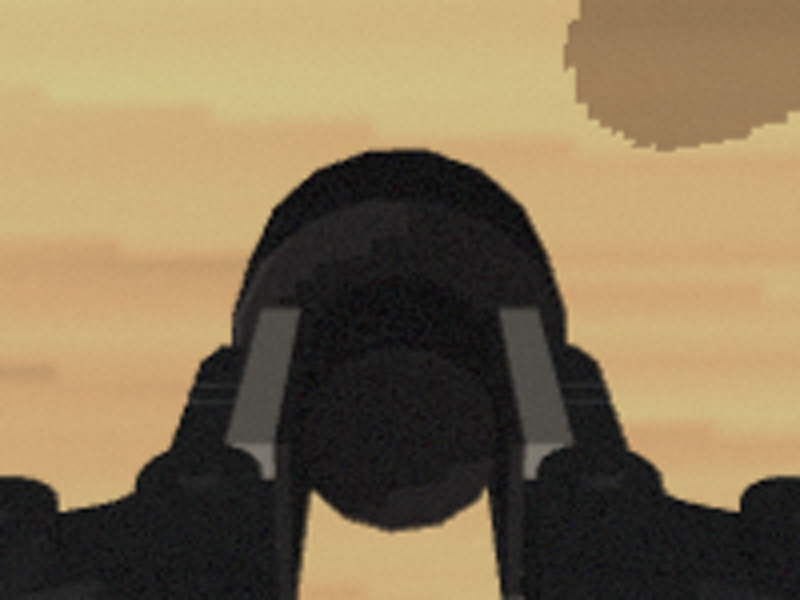

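View pics/c25.png

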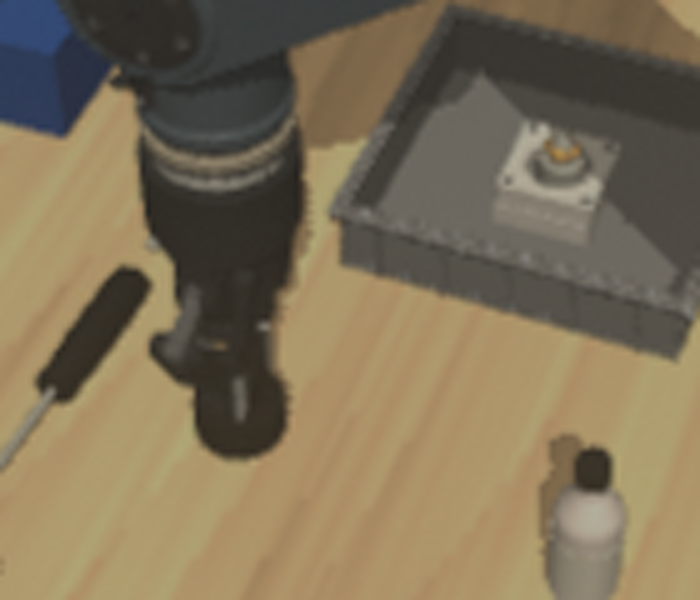

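View pics/c26.png

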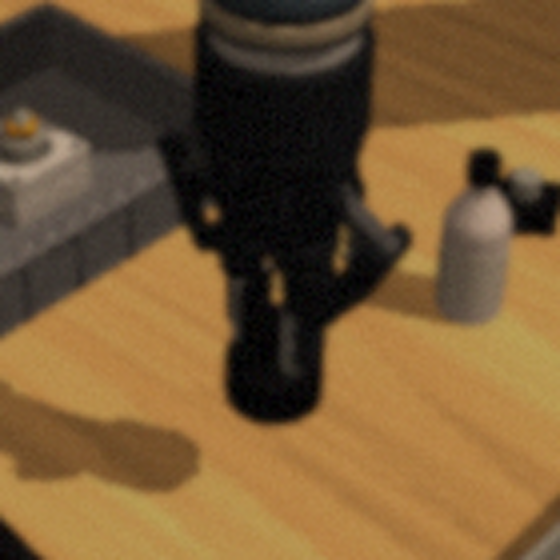

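Run:
```python
from h import *
import pickle; s=pickle.load(open("s10.pkl","rb"))
c=ctrl.read_state();print(c["tool_pos"])
a=np.linspace(0,2*np.pi,73); p=s["tool_pos"]; zb=p[2]+.0021
for dx in (-.003,-.001,.001):
  for dy in(-.001,.001):
    o=[]
    for r,z in ((.024,.025),(.024,0),(.013,.047)):
        q=(proj("wrist",np.c_[p[0]+dx+r*np.cos(a),p[1]+dy+r*np.sin(a),0*a+z+zb],s)-[180,170])*4+1.5
        o+= [int(v) for v in (q[:,0].min(),q[:,0].max(),q[:,1].min(),q[:,1].max())]
    print(dx,dy,o)
```

```text
[0.63996178 0.06360223 0.06553124]
-0.003 -0.001 [240, 583, 214, 524, 260, 559, 159, 435, 306, 520, 364, 553]
-0.003 0.001 [225, 569, 214, 525, 248, 547, 160, 435, 290, 504, 365, 553]
-0.001 -0.001 [239, 584, 200, 513, 259, 560, 147, 424, 306, 521, 349, 539]
-0.001 0.001 [224, 569, 200, 513, 247, 547, 147, 425, 289, 504, 349, 539]
0.001 -0.001 [238, 584, 186, 501, 259, 560, 134, 414, 305, 521, 334, 525]
0.001 0.001 [223, 570, 186, 501, 246, 547, 135, 414, 289, 504, 334, 525]
```

```bash
python3 -m crank '{"dp":[[0,0,-25],[-12,40,-25],[-24,80,-25],[-36,120,-25],[-48,160,-25],[-60,200,-25],[-72,240,-25],[-82,272,-25],[-84,281,-25],[-84,281,-25],[-84,281,-25],[-84,281,-25]],"yaw":[0,0,0,0,0,0,0,0,0,0,0,0]}'
python3 -m crank '{"dp":[[0,0,0],[0,0,0],[0,0,0]],"yaw":[0,0,0]}'
python3 - <<'E'
from h import *
for i in range(3):
    s=ctrl.read_state();print(s["tool_pos"],R.from_quat(s["tool_rot"]).as_matrix()[:,0],s["contact_force"]);
    im=eyes.capture("wrist")[:,:,::-1]
cv2.imwrite("pics/w15.png",im)
im=eyes.capture("side")[:,:,::-1]; crop(im,220,100,380,220,5,"pics/c27.png")
im=eyes.capture("scene")[:,:,::-1]; crop(im,180,90,320,230,5,"pics/c28.png")
E
```

```text
time_s: 20.53
tool_pos: [0.553, -0.2144, 0.0914]
tool_rot: [1.0, -0.007, -0.001, -0.001]
contact_force: [1.2, 0.4, -0.7]
grip_width: 0.0229
time_s: 20.78
tool_pos: [0.5536, -0.2148, 0.0922]
tool_rot: [1.0, -0.006, -0.0, -0.0]
contact_force: [-0.7, -0.1, -0.4]
grip_width: 0.0226
[ 0.55363793 -0.2147777   0.0921909 ] [ 9.99918639e-01 -1.27553971e-02 -1.19742738e-04] [-0.66936124 -0.13963037 -0.43954757]
[ 0.55358554 -0.21504046  0.09225564] [ 9.99914049e-01 -1.31107940e-02 -5.03967735e-05] [-0.42387772  0.91986586 -0.89905503]
[ 0.55353839 -0.21531926  0.09227392] [ 9.99909063e-01 -1.34857531e-02  1.59284389e-05] [ 0.28504268  0.19843402 -0.97584729]
```

View pics/w15.png

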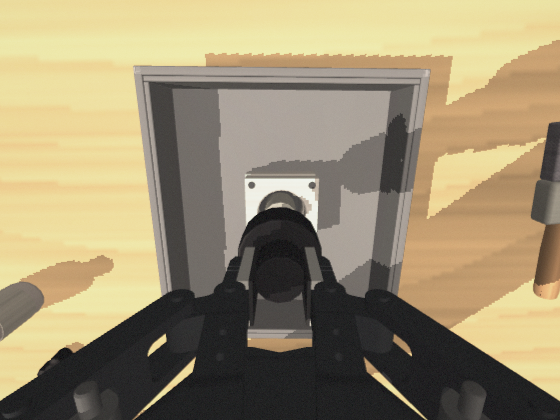

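View pics/c27.png

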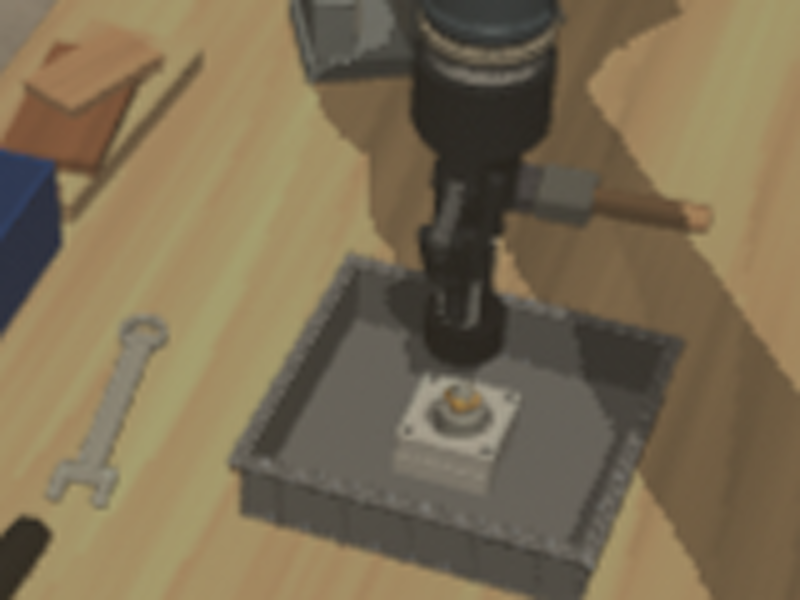

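View pics/c28.png

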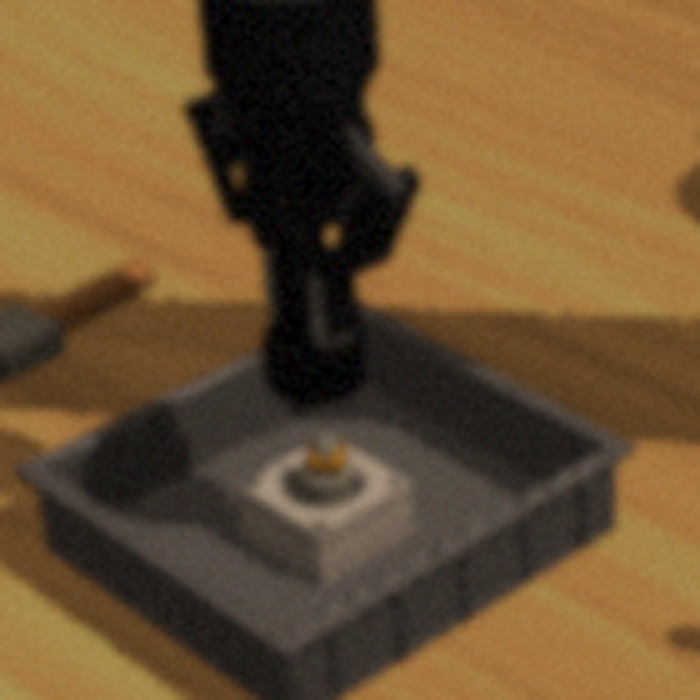

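Run:
```python
from h import *
a=np.linspace(0,2*np.pi,73); s=ctrl.read_state(); p=s["tool_pos"]; print(p)
for n,o in(("side",(220,100)),("scene",(180,90))):
    for x,y in ((.551,-.2152),(.553,-.2152),(.551,-.2132)):
        q=(proj(n,[[x,y,.060],[x,y,.0495],[x,y,.042]])-o)*5+2
        c=(proj(n,np.c_[x+.024*np.cos(a),y+.024*np.sin(a),0*a+.0943],n and None)-o)*5+2
        print(n,x,y,"tip/ball/sh",q.round().tolist(),"capbottom",c[:,0].min().round(),c[:,0].max().round(),c[:,1].max().round())
```

```text
[ 0.55335937 -0.21595661  0.09229812]
side 0.551 -0.2152 tip/ball/sh [[464.0, 386.0], [463.0, 399.0], [462.0, 408.0]] capbottom 426.0 509.0 371.0
side 0.553 -0.2152 tip/ball/sh [[461.0, 386.0], [460.0, 398.0], [459.0, 408.0]] capbottom 423.0 505.0 370.0
side 0.551 -0.2132 tip/ball/sh [[463.0, 389.0], [462.0, 401.0], [461.0, 411.0]] capbottom 425.0 508.0 373.0
scene 0.551 -0.2152 tip/ball/sh [[330.0, 438.0], [332.0, 456.0], [333.0, 469.0]] capbottom 274.0 377.0 405.0
scene 0.553 -0.2152 tip/ball/sh [[327.0, 440.0], [329.0, 458.0], [330.0, 471.0]] capbottom 271.0 374.0 407.0
scene 0.551 -0.2132 tip/ball/sh [[333.0, 440.0], [334.0, 458.0], [335.0, 471.0]] capbottom 277.0 380.0 407.0
```

```bash
python3 -m crank '{"dp":[[-2,0,6],[-2,0,14],[-2,0,22],[-2,0,28],[-2,0,32],[-2,0,34],[-2,0,34],[-2,0,34]],"yaw":[0,0,0,0,0,0,0,0]}' - 110
python3 - <<'E'
from h import *
for i in range(2):
    s=ctrl.read_state();print(s["tool_pos"],s["contact_force"]);
    im=eyes.capture("side")[:,:,::-1]
crop(im,220,100,380,220,5,"pics/c29.png")
im=eyes.capture("scene")[:,:,::-1]; crop(im,180,90,320,230,5,"pics/c30.png")
E
```

```text
time_s: 21.7
tool_pos: [0.5513, -0.2163, 0.058]
tool_rot: [1.0, -0.007, -0.0, -0.0]
contact_force: [0.4, -1.1, -0.7]
grip_width: 0.0225
[ 0.55129109 -0.21626715  0.05804644] [ 0.36950035 -1.1422114  -0.72965955]
[ 0.5514782  -0.21636273  0.05832812] [ 0.26206417  0.21634834 -0.70276074]
```

View pics/c29.png

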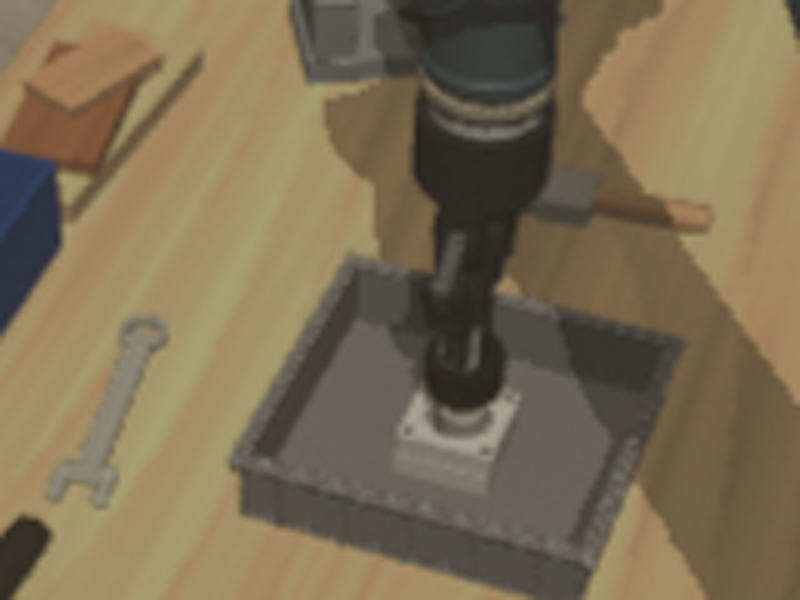

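View pics/c30.png

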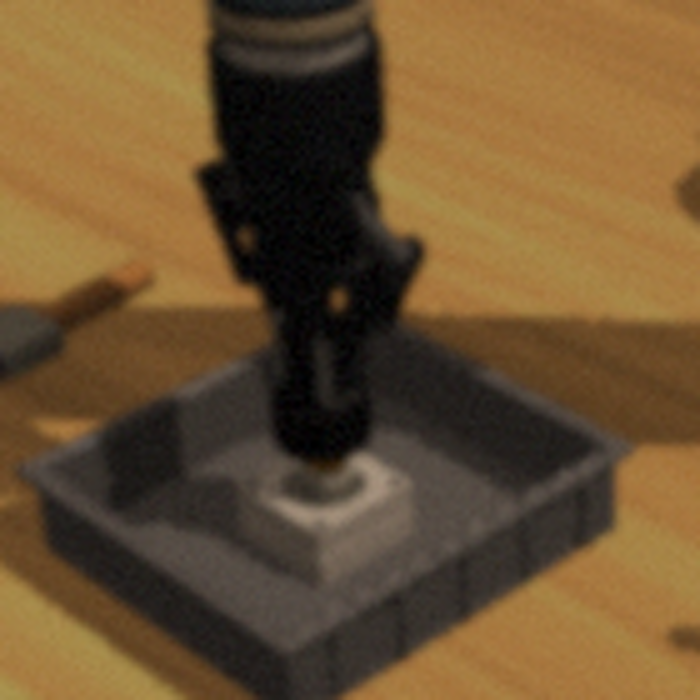

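```bash
python3 -m crank '{"dp":[[-0.3,-0.7,2],[-0.3,-0.7,4],[-0.3,-0.7,6],[-0.3,-0.7,6],[-0.3,-0.7,6]],"yaw":[0,0,0,0,0]}'; python3 -m crank '{"dp":[[0,0,2],[0,0,4],[0,0,4],[0,0,4]],"yaw":[0,0,0,0]}'
```

```text
time_s: 22.27
tool_pos: [0.5508, -0.2154, 0.052]
tool_rot: [1.0, -0.007, -0.0, -0.0]
contact_force: [0.8, 0.3, -0.4]
grip_width: 0.0224
time_s: 22.6
tool_pos: [0.5516, -0.2159, 0.0491]
tool_rot: [1.0, -0.007, 0.001, 0.0]
contact_force: [-0.9, -0.1, 5.2]
grip_width: 0.0226
```

```bash
python3 -m crank '{"dp":[[0,0,1],[0,0,2],[0,0,2]],"yaw":[0,0,0]}';python3 -m crank '{"dp":[[0,0,1],[0,0,2],[0,0,2]],"yaw":[0,0,0]}';python3 -m crank '{"dp":[[0,0,1],[0,0,2],[0,0,2]],"yaw":[0,0,0]}'
```

```text
time_s: 22.85
tool_pos: [0.5519, -0.216, 0.0482]
tool_rot: [1.0, -0.007, 0.001, 0.001]
contact_force: [-1.5, 1.6, 10.9]
grip_width: 0.0224
time_s: 23.1
tool_pos: [0.5516, -0.2158, 0.0457]
tool_rot: [1.0, -0.007, 0.001, 0.001]
contact_force: [-0.8, 1.1, 6.8]
grip_width: 0.0224
time_s: 23.35
tool_pos: [0.5512, -0.2156, 0.0419]
tool_rot: [1.0, -0.008, 0.0, 0.0]
contact_force: [0.6, -0.6, -2.1]
grip_width: 0.0224
```

```bash
python3 -m crank '{"dp":[[0,0,1],[0,0,2],[0,0,2]],"yaw":[0,0,0]}';python3 -m crank '{"dp":[[0,0,1],[0,0,2],[0,0,2]],"yaw":[0,0,0]}'
```

```text
time_s: 23.6
tool_pos: [0.551, -0.2156, 0.04]
tool_rot: [1.0, -0.008, -0.0, -0.0]
contact_force: [0.9, 0.9, -0.2]
grip_width: 0.0224
time_s: 23.85
tool_pos: [0.5512, -0.2156, 0.0399]
tool_rot: [1.0, -0.007, 0.0, 0.0]
contact_force: [-2.3, 1.8, 12.1]
grip_width: 0.0225
```

```bash
python3 -m crank '{"dp":[[0,0,0.5],[0,0,0.5],[0,0,0.5],[0,0,0.5],[0,0,0.5],[0,0,0.5]],"yaw":[0,0,0,0,0,0]}'
python3 - <<'E'
from h import *
im=eyes.capture("side")[:,:,::-1];crop(im,220,100,380,220,5,"pics/c31.png")
im=eyes.capture("scene")[:,:,::-1]; crop(im,180,90,320,230,5,"pics/c32.png"); cv2.imwrite("pics/sc9.png",im)
print(ctrl.read_state())
E
```

```text
time_s: 24.35
tool_pos: [0.5512, -0.2156, 0.0398]
tool_rot: [1.0, -0.007, 0.0, 0.0]
contact_force: [-1.9, 1.1, 14.0]
grip_width: 0.0222
{'time_s': 24.45, 'joint_positions': array([-5.61482458e-01,  7.05433629e-01,  1.64094751e+00, -9.20203387e-05,
        7.94196738e-01,  1.02418789e+00]), 'qvel': array([-0.00014805, -0.00281533,  0.00081518, -0.00057475,  0.00196484,
        0.00053156]), 'joint_torque': array([-2.45634746e-01, -3.77966058e+01, -1.02926964e+01,  7.66240497e-03,
       -8.56981985e-01, -1.80499199e-03]), 'tool_pos': array([ 0.55119345, -0.21560181,  0.03985136]), 'tool_rot': array([ 9.99972455e-01, -7.40471085e-03,  4.14208288e-04,  2.94876174e-04]), 'contact_force': array([-2.67143115,  1.11032954, 12.96705884]), 'ft_torque': array([ 0.310042  ,  0.43903385, -0.00654947]), 'grip_width': 0.022457040823183543}
```

View pics/c31.png

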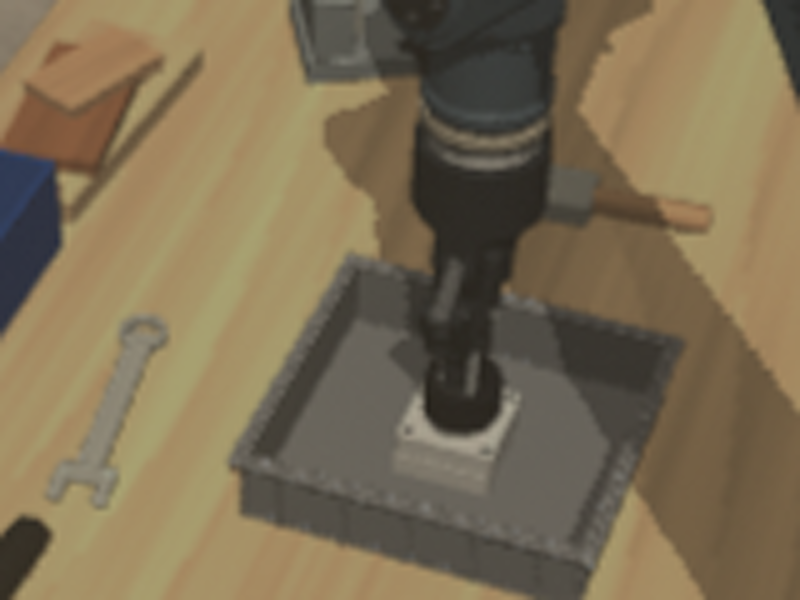

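View pics/c32.png

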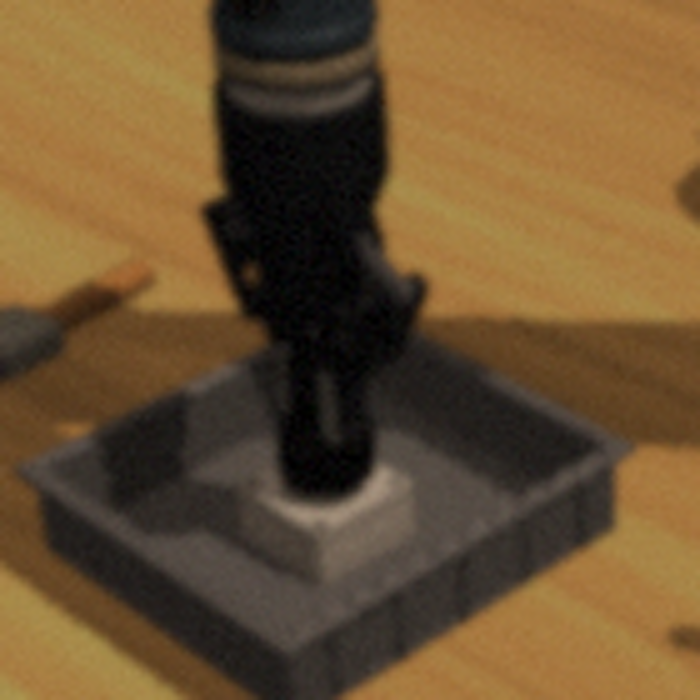

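View pics/sc9.png

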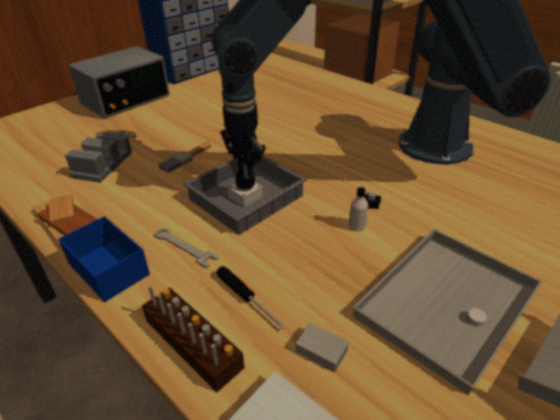

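```bash
python3 -m crank '{"dp":[[0,0,0.2],[0,0,0.2],[0,0,0.2],[0,0,0.2],[0,0,0.2],[0,0,0.2]],"yaw":[0,0,0,0,0,0]}'
python3 -c "
from workcell import ctrl
print(ctrl.read_state()['contact_force']); print(ctrl.sign_off())"
```

```text
time_s: 24.95
tool_pos: [0.5512, -0.2156, 0.0398]
tool_rot: [1.0, -0.007, 0.0, 0.0]
contact_force: [-2.3, 1.7, 15.1]
grip_width: 0.0223
[-2.34741363  1.72683129 15.07066754]
the job is handed in; nothing more can be done
None
```

I threaded both flange plates over the post, snapped the cap on, and handed the job in at about 25 s with the arm still gripping the cap and pressing it down. The hand-in gave no verdict.

**Plates:** After the second plate was released, the wrist and side views showed both flat around the post. I estimate they were within about 2 mm of its axis.

**Cap:** The push peaked at about 11 N, then dropped to about zero (the click). The cap then reached a hard stop, with its underside about 42 mm above the bench, which is the shoulder height. The wrist force at hand-in was about 15 N downward and steady, with about 3 N sideways. The final pictures show the cap upright and seated, with the slug still in the tray. No other object looked moved.

**What disagreed:** The real fingertips sit about 31 mm behind the reported TCP when shut and about 44 mm when open, against the stated 0 and 13 mm. My first two grasps therefore closed above the first plate without moving it. After I corrected the offset from the pictures and floor contact, the grasps worked. The fingers pressed the tray floor with up to about 20 N on the first good grasp.

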